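# Cam-lock spout onto a donated steel canister

### The job

Close up the donated steel canister so it can go back on sale: push the cam-lock coupling straight down over the grooved neck until it is fully home, then swing its two cam arms all the way down, one after the other. Push firmly but never force anything, leave the other metalware alone, and let go of everything at the end.

Things in the scene. Friction and masses are not known exactly. Their poses are not given: they have to be found in the camera images.
- tank: Flat steel canister, 200 (x) x 160 (y) x 48 mm high, lying fixed on the bench; origin at the centre of its underside, z up. A grooved steel neck, 52 mm across, stands up from the middle of its top. It is screwed in to a different depth each time: its flat top is 124 to 152 mm above the bench, exact height not reported. It does not move during the work.
- neck_axis (a point): Point on the neck's upright axis, 50 mm above the bench: gives the neck's x and y. Neck's top edge bevelled 3 mm; a rubber O-ring bulges 2.5 mm from the lip, 6 mm below the top; groove 44 mm across from 13 to 32 mm below the top.
- poppet (a joint): Brass spring pin, 16 mm across, in the middle of the neck; it stands 10 mm above the neck's top face. Value: how far it is pressed down, m; 0 free, 0.010 when pressed flush with the neck's top face, that is when the coupling is fully home. Its spring is weak (1 to 2 N).
- coupling: Loose aluminium cam-lock coupling, about 0.5 kg, standing mouth down. Origin at the centre of its mouth (lower edge), z up its axis. Cup 68 mm across, 44 high; bore 54 across, 36 deep, mouth flared to 61 over 8 mm. Cam arms on its +x and -x sides, pivots 38 mm off the axis, 17.5 mm above the mouth, in ears that reach 45 mm out. Fits the neck at any turn about its axis.
- tail (a point): Middle of the coupling's round hose tail, 34 mm across, on its axis from 44 to 90 mm above the mouth (this point: 67 mm): the place to grip, from above.
- roof (a point): Centre of the bore's flat inner end (thin rubber gasket), 36 mm above the mouth. Fully home it rests on the neck's top: a hard stop. Pushing on, the O-ring resists with about 10 N at first, then about 5 N drag, and holds the coupling where it is left. Feel for the stop: about 15 N seats it; pressing with over 30 N, fast or off centre, damages the neck.
- cam_a (a joint): Cam arm on the coupling's +x side: flat steel bar 15 mm wide, 7 thick, reaching 83 mm from its pivot, hinge along the coupling's y. Value, rad: 0 open, outward and 40 degrees up; 1.22 fully down (hard stop), outward and 30 degrees below level. Stays where left (0.08 N m). Closed fingertips can push it straight down 45 mm outside the pivot.
- cam_b (a joint): The like cam arm on the coupling's -x side, same values. An arm goes to its end only with the coupling within a few mm of home, when its cam enters the neck's groove and draws the coupling down; higher up it jams on the lip. 5 to 12 N on the arm is enough; over 20 N damages it.
- cam_a_tip (a point): Point on the middle line of the arm on the +x side, 80 mm from its pivot, near its outer end.
- cam_b_tip (a point): The same point on the arm on the -x side.
- candlestick: Bystander: brass candlestick, foot 80 mm across, 150 mm high; origin at the centre of its underside.
- tankard: Bystander: steel mug, 84 mm across, 100 mm high, handle on its +y side; origin at the centre of its underside.
- pot: Bystander: lidded steel pot, 110 mm across, 90 mm high; origin at the centre of its underside.

How it is judged:
On the way, in this order (a step that is already met when the one before it is completed fails the run):
1. coupling pushed fully home on the neck, both arms still up (value of joint poppet above 0.008 m and horizontal distance between coupling and neck_axis below 0.005 m and angle between coupling's own z axis and vertical below 0.08 rad and value of joint each of cam_a, cam_b below 0.3 rad), for 0.2 s.
2. one cam arm swung fully down (value of joint any of cam_a, cam_b above 1.1 rad), for 0.1 s.
At the end, for the whole second after the job is handed in: The coupling sits upright (within 0.06 rad) on the neck, within 5 mm of its axis, with the poppet pressed at least 8 of its 10 mm; both cam arms are at 1.1 rad or more (1.22 is fully down); everything is at rest (value of joint each of cam_a, cam_b above 1.1 rad and value of joint poppet above 0.008 m and horizontal distance between coupling and neck_axis below 0.005 m and angle between coupling's own z axis and vertical below 0.06 rad and linear speed of coupling below 0.02 m/s); the robot touches nothing.
It fails at once if the coupling is forced: contact forces between it and the canister add up to more than 60 N while both arms are up (contact force between coupling and tank above 60 N and value of joint each of cam_a, cam_b below 0.5 rad).
It fails at once if an arm is forced: contact forces between the coupling with its arms and the canister add up to more than 100 N (contact force between coupling and tank above 100 N).
It fails at once if the lidded pot is moved more than 30 mm (distance of pot from where it was at the start of the episode above 0.03 m).
It fails at once if the candlestick is moved more than 30 mm (distance of candlestick from where it was at the start of the episode above 0.03 m).
It fails at once if the tankard is moved more than 30 mm (distance of tankard from where it was at the start of the episode above 0.03 m).
It also fails if it takes over 67 s, if anything falls off the work surface, if the arm or the gripper's body presses on something with over 40 N, if the wrist force passes 120 N, or if a joint passes its speed limit or range.

### The arm

A 7-joint arm with a two-finger parallel gripper is mounted at the origin on the work surface. World frame = base frame: x ahead of the robot, y to its left, z up, the work surface at z = 0. Lengths are in m, angles in rad, forces in N, time in s.
With the tool pointing down it reaches from about 0.425 to 0.875 m from the base axis. Payload 8.4 kg.
Tool frame: the origin (TCP) lies on the centre line of the jaws, within the pads' length; the fingertips stand 8 mm ahead of it and the grasp point (between the pads) lies 11 mm behind it; z points along the fingers, y is the direction in which the jaws open and shut (so a half turn about z gives the same grasp; the last joint's range is limited). The gripper opens to 85 mm and grips with 20 to 120 N. Pads are 22 mm wide; open, the fingers measure 114 mm over their backs; the gripper's body (76 mm by 85 mm) begins 54 mm behind the grasp point. The pads swing forward as they close: fully open they stand 13 mm farther back than shut.
Start: joints at [1.05, 0.333, 0.04, 1.465, -0.013, 1.343, -0.059], TCP at [0.266, -0.593, 0.239] pointing down, gripper open.
Joint ranges: [-2.58, 2.58], [-0.38, 2.09], [-1.3, 1.39], [0.25, 2.4], [-1.5, 4.64], [0.08, 2.09], [-2.65, 2.65]. Speed limits (rad/s): [2.22, 2.22, 2.79, 2.79, 3.14, 3.14, 3.14].

### API

Orientations are given as a rotation vector (axis times angle).
In Python, from station import bot, optics, hand_in, models gives the robot as it stands. The module is installed in compiled form; this text tells all that it offers.
- The arm moves only by the tool servo_tool, never from a script. Its argument "commands" is a list that holds one entry, the list of rows, each a list of 5 numbers: the opening, from 0 (shut) to 1 (fully open), then the shift along the tool's x, y, z in mm, then the turn about the tool's z in degrees. In form: [[[fingers, tx, ty, tz, roll], ...]]. A call has 1 to 10 rows; each row shifts and turns the commanded pose from where the row before left it, along the tool's axes as they then stand; what a row does not reach is not made up. A row lasts 1/10 s, in which the tool goes at most 50 mm and 8.59 degrees, less where a joint would pass 70% of its speed; a pose out of reach is approached as far as the arm can. A call with a gripper value outside its range is refused whole. The fingers move at their own pace and stop on an object; "grip_force" is the grip in N (left out, the last holds). Time passes only in rows, so rows that do not move let the fingers close. It gives the time, the measured TCP pose, the force and the opening at its end, in the units of the state.
- bot.get_obs(): the state, without advancing time (a new reading comes with each control period).
- optics.get_image(name): name is "side" or "top" or "wrist"; returns a dict with "image" (480x640x3 uint8, blue, green, red), "fx", "fy", "cx", "cy" (pixels), "D" ([k1, k2, p1, p2, k3] as OpenCV has them; the pictures are not rectified), "R" (3x3) and "t" (3): a world point X has camera coordinates R X + t. Camera axes: x right, y down, z forward; pixel columns grow to the right and rows downward; lengths in m; the calibration is good to about 2 mm. A picture is of the moment at which its call begins. There is no depth.
- hand_in(): hands the job in, once; it reports no verdict.
Trained networks look in the newest picture that a camera, given by its name, has taken for a name from the list of things; names that differ only in an ending like _2 or _b are one class to them, and where a whole thing is asked for, a point or a joint stands for the part that bears it (a point fixed in the world has none). Each returns a list of dicts, best first, with "confidence" (0 to 1); they miss things now and then, are a little off and sometimes report something else, mostly with a low value. They report only what shows in the picture. A call takes as long as a camera call.
- models.look_for(camera, label): "point" ([x, y, z] in m, in the coordinates of the camera as it stood for that picture, good to about 4 mm: the middle of the surface that is visible of it).
- models.pinpoint(camera, label): "point" ([x, y, z] in m, in the coordinates of the camera as it stood for that picture, good to about 4 mm: a listed point, or the origin of a listed thing).
The state is a dict: "clock": time; "q": joint angles; "qvel": joint speeds; "joint_torque": joint torques, N m; "tcp_pos": TCP position; "tcp_rot": TCP orientation; "ft_force": force on the tool from outside, world axes, zero at the start; "ft_torque": the same for the moment, N m; "opening": finger opening in m.
Only numpy, scipy, OpenCV 4.12 (cv2) and the standard library are available. Lean on these libraries where they do the work, as an engineer would, in place of code of your own. Each camera call takes 0.05 s, during which the arm holds its last target.

## Working session

There is one attempt and no reset: what is moved stays moved. The work goes in short steps, Python scripts to look and compute and a tool call to move; the robot and the scene stay as the last step left them, time stands still between calls to the robot, and variables do not carry over. Pictures are saved under pics/ and viewed, and the job is handed in when it is done.

Besides the shell and the picture viewer there is one more tool, called in YAML: its name, and indented under it one key for each argument. servo_tool: Moves the arm, as the interface text tells. Its arguments: {"type":"object","properties":{"commands":{"type":"array"},"grip_force":{"type":"number"}},"required":["commands"]}

```bash
mkdir -p pics
cat > h.py <<'E'
import numpy as np, cv2
from scipy.spatial.transform import Rotation as Ro
from station import bot, optics, hand_in, models
def snap(n,f):
    d=optics.get_image(n); cv2.imwrite('pics/'+f,d['image']); return d
def find(n,d,label,fn='pinpoint',k=2):
    R=np.array(d['R']);t=np.array(d['t']);out=[]
    for r in getattr(models,fn)(n,label)[:k]:
        p=np.array(r['point']); w=R.T@(p-t)
        uv=cv2.projectPoints(p.reshape(1,3),np.zeros(3),np.zeros(3),np.array([[d['fx'],0,d['cx']],[0,d['fy'],d['cy']],[0,0,1.]]),np.array(d['D'],float))[0].ravel()
        print(n,label,round(r['confidence'],2),w.round(4),uv.round()); out.append((r['confidence'],w))
    return out
def st():
    o=bot.get_obs(); print('t',round(o['clock'],2),'p',np.round(o['tcp_pos'],4),'F',np.round(o['ft_force'],1),'T',np.round(o['ft_torque'],2),'op',round(o['opening'],4))
    print(Ro.from_rotvec(o['tcp_rot']).as_matrix().round(3)); return o
E
python3 - <<'E'
from h import *
st()
for n in ('side','top','wrist'):
    d=snap(n,n+'0.png')
    print(n,-np.array(d['R']).T@d['t'])
    for l in ('neck_axis','coupling','tail','roof','cam_a_tip','cam_b_tip','tank','candlestick','tankard','pot'): find(n,d,l)
st()
E
```

```text
t 0.0 p [ 0.2659 -0.5926  0.2384] F [0.1 0.3 0.5] T [-0.01 -0.03  0.  ] op 0.0857
[[ 0.912  0.409 -0.001]
 [ 0.409 -0.912  0.001]
 [-0.    -0.002 -1.   ]]
side [0.31791765 0.86882666 1.23042281]
side neck_axis 0.82 [ 0.5525 -0.1337  0.0488] [358. 219.]
side neck_axis 0.64 [0.4402 0.1593 0.0627] [367. 314.]
side coupling 0.97 [ 5.382e-01  1.905e-01 -1.000e-04] [324. 326.]
side tail 0.71 [0.5357 0.1917 0.0695] [325. 312.]
side roof 0.72 [0.5355 0.1891 0.0371] [326. 318.]
side cam_a_tip 0.56 [0.6347 0.217  0.067 ] [283. 309.]
side cam_b_tip 0.44 [0.4394 0.1612 0.0646] [367. 314.]
side tank 0.8 [ 0.555  -0.1289  0.001 ] [355. 231.]
side candlestick 0.65 [0.5238 0.4328 0.0008] [295. 417.]
side tankard 0.64 [ 0.6131 -0.3999  0.0051] [363. 163.]
side pot 0.84 [ 7.729e-01 -1.000e-02 -1.000e-04] [268. 242.]
side pot 0.74 [0.5246 0.4334 0.0009] [294. 417.]
top [ 0.54158291 -0.00638379  1.37180926]
top neck_axis 0.69 [ 0.5539 -0.127   0.0465] [365. 275.]
top coupling 0.66 [ 0.5544 -0.1272  0.0472] [365. 275.]
top tail 0.83 [0.5431 0.1879 0.0648] [247. 277.]
top tail 0.31 [ 0.5255  0.4324 -0.0025] [162. 281.]
top roof 0.75 [0.5442 0.1928 0.0316] [247. 276.]
top cam_a_tip 0.48 [0.6346 0.2229 0.0677] [235. 242.]
top cam_b_tip 0.5 [0.4421 0.1669 0.0655] [254. 315.]
top tank 0.58 [ 0.5536 -0.1277  0.0021] [364. 276.]
top candlestick 0.66 [ 0.5248  0.4292 -0.0017] [163. 281.]
top candlestick 0.17 [0.6335 0.2252 0.0705] [234. 242.]
top tankard 0.62 [ 0.6113 -0.4002  0.0026] [462. 257.]
top pot 0.76 [ 7.773e-01  2.000e-03 -3.000e-04] [319. 195.]
top pot 0.27 [0.5423 0.1908 0.0355] [248. 277.]
wrist [ 0.3272698  -0.56624211  0.37387988]
t 1.65 p [ 0.2661 -0.593   0.2393] F [ 0.  -0.3  0.1] T [0.02 0.03 0.06] op 0.0857
[[ 0.912  0.409 -0.   ]
 [ 0.409 -0.912  0.   ]
 [ 0.    -0.    -1.   ]]
```

View pics/side0.png

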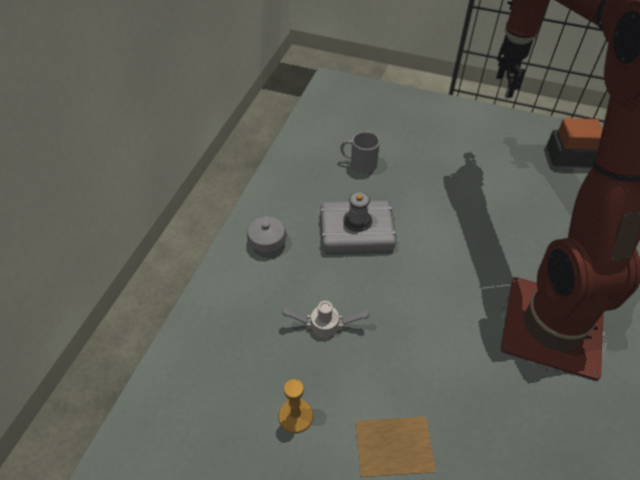

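View pics/top0.png

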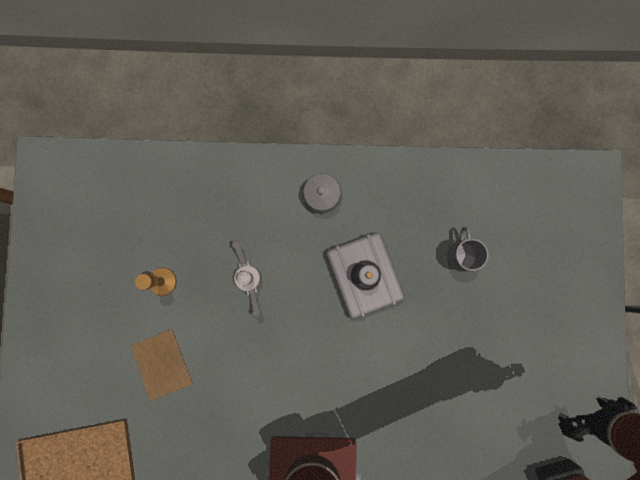

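Side and top agree: the coupling is near (0.54, 0.19) with its arms at about 16° (pixels 325,318 and 247,277). The neck is near (0.553, -0.128). I'll move over the coupling next.

servo_tool:
  commands:
    - [[1,28.5,-30,0,0],[1,28.5,-30,0,0],[1,28.5,-30,0,0],[1,28.5,-30,0,0],[1,28.5,-30,0,0],[1,28.5,-30,0,0],[1,28.5,-30,0,0],[1,28.5,-30,0,0],[1,28.5,-30,0,0],[1,28.5,-30,0,0]]

```text
clock: 2.65
tcp_pos: [0.4036, -0.201, 0.2396]
tcp_rot: [3.071, 0.657, 0.001]
ft_force: [-0.2, -0.8, -0.5]
opening: 0.0853
```

servo_tool:
  commands:
    - [[1,28.5,-30,0,0],[1,28.5,-30,0,0],[1,28.5,-30,0,0],[1,28.5,-30,0,0],[1,28.5,-30,0,0],[1,28.5,-30,0,0],[1,28.5,-30,0,0],[1,20,-20,0,4],[1,0,0,0,4],[1,0,0,0,0]]

```text
clock: 3.65
tcp_pos: [0.5094, 0.098, 0.2393]
tcp_rot: [-3.11, -0.443, 0.0]
ft_force: [0.8, -0.4, 0.4]
opening: 0.0854
```

Run:
```python
from h import *
o=st(); print(np.round(o['q'],2))
d=snap('wrist','w1.png')
for l in ('coupling','tail','roof','cam_a_tip','cam_b_tip'): find('wrist',d,l)
for l in ('coupling','cam_a'): find('wrist',d,l,'look_for')
```

```text
t 3.65 p [0.5094 0.098  0.2393] F [ 0.8 -0.4  0.4] T [-0.04  0.03 -0.01] op 0.0854
[[ 0.96   0.279 -0.   ]
 [ 0.279 -0.96   0.   ]
 [-0.    -0.    -1.   ]]
[ 0.31  0.11 -0.63  1.75  0.07  1.3  -1.62]
wrist coupling 0.89 [ 0.5398  0.1873 -0.0022] [240. 142.]
wrist tail 0.57 [0.5413 0.1895 0.0653] [221. 143.]
wrist tail 0.34 [0.4374 0.1577 0.0606] [232. 266.]
wrist roof 0.92 [0.5385 0.1884 0.032 ] [230. 145.]
wrist cam_a_tip 0.63 [0.6361 0.2243 0.0691] [202.   5.]
wrist cam_a_tip 0.27 [ 0.5554 -0.1287  0.0519] [569. 228.]
wrist cam_b_tip 0.86 [0.439  0.1579 0.0606] [232. 265.]
wrist coupling 0.86 [0.545  0.1838 0.039 ] [235. 139.]
wrist cam_a 0.84 [0.6121 0.2112 0.0538] [217.  48.]
wrist cam_a 0.74 [0.4669 0.1643 0.0479] [235. 230.]
```

View pics/w1.png

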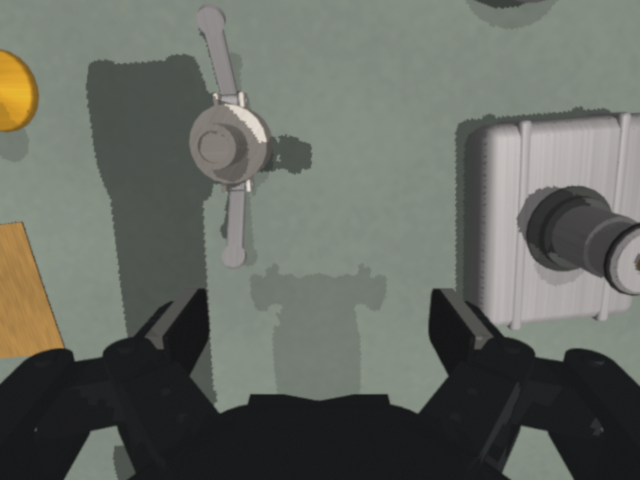

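The wrist picture shows the coupling's tail at (215,147), with arm tips at (212,18) and (234,257). The arms line up with the tool's x axis. I'll move above it and lower partway.

servo_tool:
  commands:
    - [[1,18,-26,0,0],[1,18,-26,0,0],[1,18.8,-26.8,0,0],[1,0,0,30,0],[1,0,0,20,0],[1,0,0,0,0]]

```text
clock: 4.65
tcp_pos: [0.5387, 0.1872, 0.1866]
tcp_rot: [3.11, 0.442, -0.007]
ft_force: [0.1, 0.1, -0.2]
opening: 0.0855
```

Run:
```python
from h import *
o=st()
d=snap('wrist','w2.png')
for l in ('coupling','tail','roof','cam_a_tip','cam_b_tip'): find('wrist',d,l)
d=snap('top','t2.png')
for l in ('coupling','tail','roof'): find('top',d,l)
```

```text
t 4.65 p [0.5387 0.1872 0.1866] F [ 0.1  0.1 -0.2] T [-0.02  0.02 -0.03] op 0.0855
[[ 0.96   0.279 -0.005]
 [ 0.279 -0.96  -0.001]
 [-0.005 -0.    -1.   ]]
wrist coupling 0.86 [ 0.5403  0.1878 -0.0038] [318. 203.]
wrist coupling 0.46 [0.5396 0.1881 0.0324] [317. 213.]
wrist tail 0.66 [0.5438 0.1881 0.0655] [318. 218.]
wrist roof 0.77 [0.5411 0.1845 0.032 ] [322. 213.]
wrist cam_a_tip 0.73 [0.6373 0.2228 0.0665] [307.  67.]
wrist cam_a_tip 0.56 [ 0.5403  0.1863 -0.0029] [319. 204.]
wrist cam_b_tip 0.97 [0.4414 0.1584 0.0619] [318. 347.]
wrist cam_b_tip 0.47 [ 0.5376  0.1871 -0.0022] [317. 207.]
top coupling 0.67 [ 0.6152 -0.4001 -0.0013] [462. 256.]
top coupling 0.62 [ 0.5409  0.1908 -0.0016] [250. 278.]
top tail 0.88 [0.5443 0.1871 0.0644] [248. 276.]
top roof 0.6 [0.5398 0.1909 0.0343] [248. 278.]
```

View pics/w2.png

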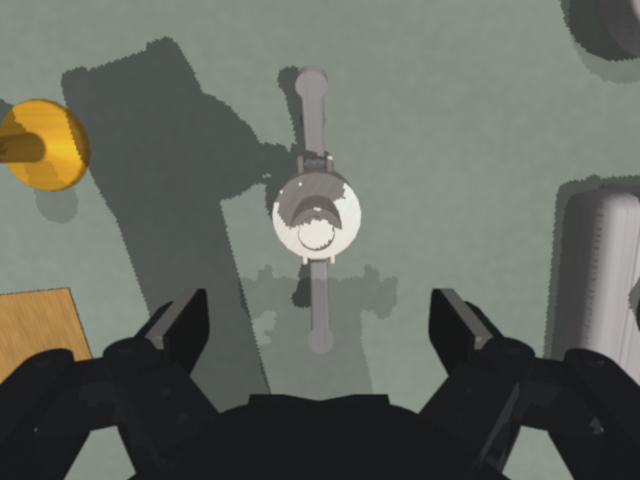

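The coupling is centred between the jaws (tail at 318,235, jaws' middle at 319). I'll lower and grip it.

servo_tool:
  commands:
    - [[1,2,0,25,0],[1,0,0,25,0],[1,0,0,25,0],[1,0,0,25,0],[1,0,0,20,0],[1,0,0,7,0],[1,0,0,0,0]]

```text
clock: 5.85
tcp_pos: [0.5415, 0.1884, 0.0617]
tcp_rot: [3.11, 0.442, -0.002]
ft_force: [0.4, -0.3, 0.3]
opening: 0.0851
```

servo_tool:
  commands:
    - [[0.3,0,0,0,0],[0.1,0,0,0,0],[0,0,0,0,0],[0,0,0,0,0],[0,0,0,0,0],[0,0,0,0,0],[0,0,0,0,0],[0,0,0,0,0]]
  grip_force: 60

```text
clock: 6.65
tcp_pos: [0.5427, 0.1886, 0.0632]
tcp_rot: [3.11, 0.442, 0.002]
ft_force: [-0.9, 0.1, 6.2]
opening: 0.0325
```

Run:
```python
from h import *
o=st()
d=snap('wrist','w3.png')
for l in ('coupling','tail','roof','cam_a_tip','cam_b_tip'): find('wrist',d,l,k=1)
```

```text
t 6.65 p [0.5427 0.1886 0.0632] F [-0.9  0.1  6.2] T [-0.3   0.09 -0.03] op 0.0325
[[ 0.96   0.278  0.002]
 [ 0.278 -0.96   0.   ]
 [ 0.001  0.    -1.   ]]
wrist coupling 0.61 [ 0.5398  0.1858 -0.0043] [321. 256.]
wrist tail 0.73 [0.5406 0.188  0.0654] [317. 311.]
wrist roof 0.74 [0.5419 0.1865 0.0291] [321. 274.]
wrist cam_a_tip 0.65 [0.6382 0.2202 0.0652] [305.  23.]
```

View pics/w3.png

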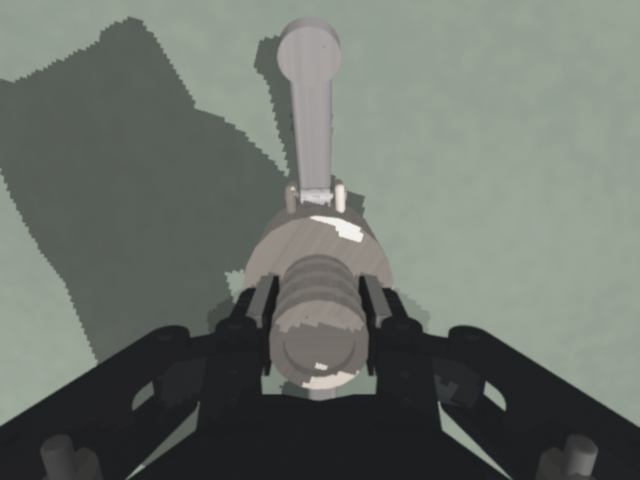

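Grip holds on the tail (opening 32.5 mm; pads at 262 and 378 around the tail). I'll lift straight up.

servo_tool:
  commands:
    - [[0,0,0,-10,0],[0,0,0,-20,0],[0,0,0,-25,0],[0,0,0,-25,0],[0,0,0,-25,0],[0,0,0,-25,0],[0,0,0,-25,0],[0,0,0,-25,0],[0,0,0,-15,0],[0,0,0,0,0]]

```text
clock: 7.95
tcp_pos: [0.5426, 0.189, 0.2592]
tcp_rot: [-3.11, -0.442, -0.004]
ft_force: [0.5, 0.4, -6.0]
opening: 0.0325
```

Run:
```python
from h import *
o=st()
d=snap('wrist','w4.png')
for l in ('coupling','tail','neck_axis'): find('wrist',d,l,k=1)
d=snap('side','s4.png')
for l in ('coupling','tail','roof','neck_axis','tank'): find('side',d,l,k=1)
d=snap('top','t4.png')
for l in ('neck_axis','tank'): find('top',d,l,k=1)
```

```text
t 7.95 p [0.5426 0.189  0.2592] F [ 0.5  0.4 -6. ] T [ 0.02 -0.05  0.03] op 0.0325
[[ 0.96   0.278  0.003]
 [ 0.278 -0.96   0.001]
 [ 0.003  0.    -1.   ]]
wrist coupling 0.62 [0.5366 0.1897 0.1932] [313. 260.]
wrist tail 0.7 [0.5373 0.1881 0.2638] [315. 321.]
wrist neck_axis 0.86 [ 0.5527 -0.1281  0.0535] [618. 280.]
side coupling 0.82 [0.5401 0.1897 0.1918] [325. 282.]
side tail 0.64 [0.5367 0.1876 0.2628] [327. 262.]
side roof 0.61 [0.5351 0.1863 0.2288] [327. 271.]
side neck_axis 0.67 [ 0.553  -0.1341  0.0528] [358. 218.]
side tank 0.84 [ 0.5556 -0.1272 -0.0007] [355. 232.]
top neck_axis 0.93 [ 0.5543 -0.1251  0.0466] [365. 275.]
top tank 0.57 [ 5.510e-01 -1.274e-01  1.000e-04] [364. 277.]
```

View pics/s4.png

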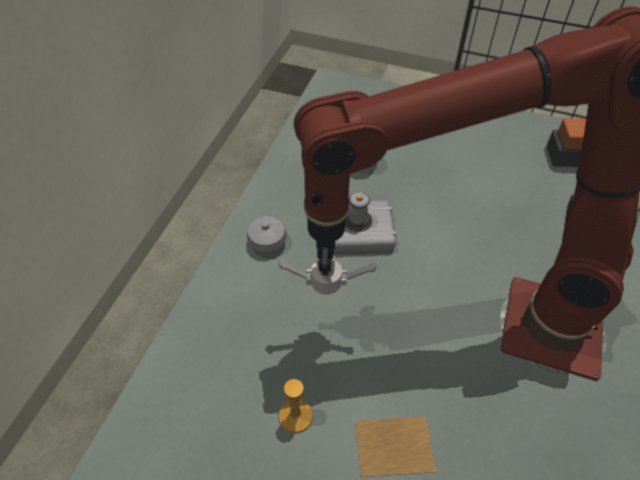

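View pics/w4.png

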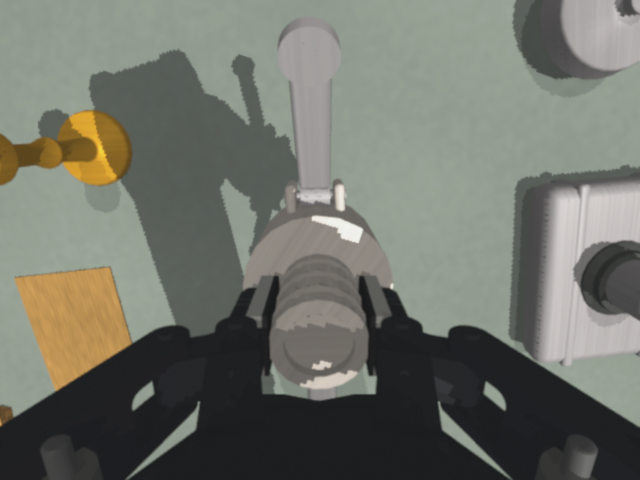

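Coupling hangs upright with its mouth at z≈0.196, and the neck is clear below. I'll move part way and measure the neck from the wrist camera.

servo_tool:
  commands:
    - [[0,-4,13,0,0],[0,-8,28,0,0],[0,-8,28,0,0],[0,-8,28,0,0],[0,-8,28,0,0],[0,-8,28,0,0],[0,-6,20,0,0],[0,0,0,0,0]]

```text
clock: 9.4
tcp_pos: [0.542, 0.0032, 0.2572]
tcp_rot: [3.11, 0.432, -0.001]
ft_force: [-0.2, -1.0, -5.4]
opening: 0.0329
```

Run:
```python
from h import *
o=st()
d=snap('wrist','w5.png')
for l in ('coupling','tail','roof','neck_axis','tank','cam_a_tip'): find('wrist',d,l,k=1)
np.save('w5cam.npy',dict(R=d['R'],t=d['t'],fx=d['fx'],fy=d['fy'],cx=d['cx'],cy=d['cy'],D=d['D']),allow_pickle=True)
```

```text
t 9.4 p [0.542  0.0032 0.2572] F [-0.2 -1.  -5.4] T [-0.01  0.01  0.  ] op 0.0329
[[ 0.962  0.272 -0.   ]
 [ 0.272 -0.962 -0.002]
 [-0.001  0.002 -1.   ]]
wrist coupling 0.92 [ 5.400e-01 -2.000e-04  1.921e-01] [322. 256.]
wrist tail 0.83 [0.5388 0.0022 0.2614] [317. 316.]
wrist roof 0.66 [0.5429 0.0044 0.2263] [315. 271.]
wrist neck_axis 0.77 [ 0.5544 -0.1294  0.0497] [454. 227.]
wrist tank 0.9 [ 0.5576 -0.1324 -0.0019] [441. 213.]
wrist cam_a_tip 0.61 [0.6388 0.0342 0.2585] [306.  20.]
```

View pics/w5.png

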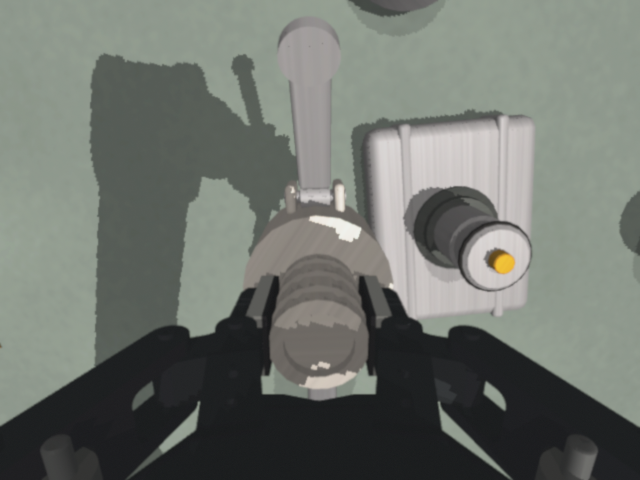

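Run:
```python
from h import *
c=np.load('w5cam.npy',allow_pickle=True).item()
K=np.array([[c['fx'],0,c['cx']],[0,c['fy'],c['cy']],[0,0,1.]]);R=np.array(c['R']);t=np.array(c['t']);D=np.array(c['D'],float)
C=-R.T@t; print(C)
def onz(uv,z):
    n=cv2.undistortPoints(np.array([[uv]],float),K,D).ravel(); r=R.T@np.array([n[0],n[1],1]); return C+r*(z-C[2])/r[2]
for z in (.124,.132,.14,.146,.152):
    print(z,onz((496,257),z)[:2].round(4),'poppet tip',onz((503,262),z+.01)[:2].round(4))
    th=np.linspace(0,2*np.pi,24)
im=cv2.imread('pics/w5.png')
cv2.imwrite('pics/w5c.png',cv2.resize(im[200:320,400:560],None,fx=5,fy=5,interpolation=cv2.INTER_CUBIC))
```

```text
[0.60654439 0.02103081 0.3917131 ]
0.124 [ 0.5527 -0.1372] poppet tip [ 0.5524 -0.1381]
0.132 [ 0.5543 -0.1325] poppet tip [ 0.5541 -0.1331]
0.14 [ 0.5559 -0.1278] poppet tip [ 0.5558 -0.1282]
0.146 [ 0.5571 -0.1242] poppet tip [ 0.5571 -0.1245]
0.152 [ 0.5583 -0.1207] poppet tip [ 0.5583 -0.1208]
```

View pics/w5c.png

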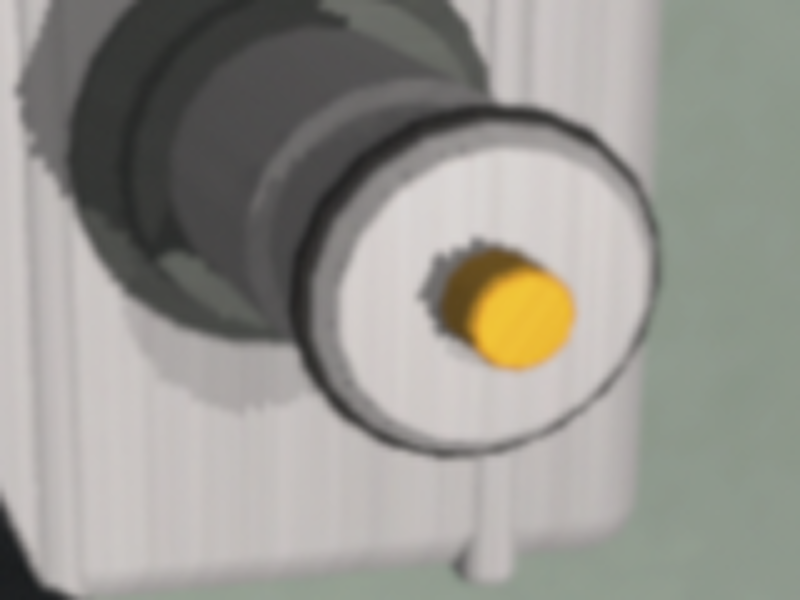

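Run:
```python
from h import *
from scipy.optimize import least_squares
c=np.load('w5cam.npy',allow_pickle=True).item()
K=np.array([[c['fx'],0,c['cx']],[0,c['fy'],c['cy']],[0,0,1.]]);R=np.array(c['R']);t=np.array(c['t']);D=np.array(c['D'],float)
th=np.linspace(0,2*np.pi,200)
def pr(p,r):
    P=np.c_[p[0]+r*np.cos(th),p[1]+r*np.sin(th),0*th+p[2]]
    return cv2.projectPoints(P,cv2.Rodrigues(R)[0],t,K,D)[0].reshape(-1,2)
def f(p,r=.023):
    u=pr(p,r); return np.array([u[:,0].min()-467.2,u[:,0].max()-529.4,u[:,1].min()-229.4,u[:,1].max()-288.6])
s=least_squares(f,[.555,-.128,.14],x_scale=.01,diff_step=1e-4); print(s.x.round(4),s.fun.round(2))
for off in (-.6,.6):
    g=lambda p:f(p)+np.array([off,-off,off,-off]); print(off,least_squares(g,[.555,-.128,.14],x_scale=.01,diff_step=1e-4).x.round(4))
```

```text
[ 0.5543 -0.1308  0.1392] [ 0.1  -0.1  -0.1   0.11]
-0.6 [ 0.5532 -0.1339  0.1341]
0.6 [ 0.5553 -0.1279  0.1441]
```

Fitting the neck's rim in the picture gives a top centre near (0.5545, -0.130) and z≈0.139, which agrees with the networks. I'll move over it.

servo_tool:
  commands:
    - [[0,-2,12,0,0],[0,-4,26,0,0],[0,-4,26,0,0],[0,-4,26,0,0],[0,-4,26,0,0],[0,-2.5,14.5,0,0],[0,0,0,10,0],[0,0,0,10,0],[0,0,0,5,0],[0,0,0,0,0]]

```text
clock: 10.75
tcp_pos: [0.5582, -0.1212, 0.2311]
tcp_rot: [-3.109, -0.444, 0.003]
ft_force: [-0.4, -0.3, -5.1]
opening: 0.0326
```

Run:
```python
from h import *
o=st()
for n in ('side','top','wrist'):
    d=snap(n,n+'6.png')
    for l in ('coupling','tail','roof','neck_axis','tank'): find(n,d,l,k=1)
a=cv2.imread('pics/side6.png')[140:260,280:440];b=cv2.imread('pics/top6.png')[215:335,290:450]
cv2.imwrite('pics/m6.png',np.hstack([cv2.resize(x,None,fx=2.5,fy=2.5,interpolation=cv2.INTER_CUBIC) for x in (a,b)]))
```

```text
t 10.75 p [ 0.5582 -0.1212  0.2311] F [-0.4 -0.3 -5.1] T [ 0.   -0.03 -0.05] op 0.0326
[[ 0.96   0.28  -0.002]
 [ 0.28  -0.96   0.001]
 [-0.002 -0.001 -1.   ]]
side coupling 0.66 [ 0.5558 -0.1198  0.1675] [358. 193.]
side tail 0.7 [ 0.5547 -0.1213  0.234 ] [360. 174.]
side roof 0.66 [ 0.5526 -0.1222  0.2031] [360. 183.]
side neck_axis 0.66 [ 0.5537 -0.1334  0.0494] [357. 219.]
side tank 0.88 [ 5.581e-01 -1.298e-01 -2.000e-04] [354. 231.]
top coupling 0.57 [ 0.5592 -0.1205  0.1648] [367. 273.]
top tail 0.73 [ 0.5634 -0.1253  0.2356] [372. 271.]
top roof 0.7 [ 0.6513 -0.089   0.2388] [357. 232.]
top neck_axis 0.89 [ 0.5502 -0.1233  0.0462] [364. 277.]
top tank 0.63 [ 0.5542 -0.1312 -0.0006] [365. 275.]
wrist coupling 0.66 [ 0.5541 -0.1238  0.1658] [317. 258.]
wrist tail 0.83 [ 0.5587 -0.1228  0.2344] [317. 306.]
wrist roof 0.97 [ 0.5584 -0.1233  0.2007] [318. 274.]
```

View pics/m6.png

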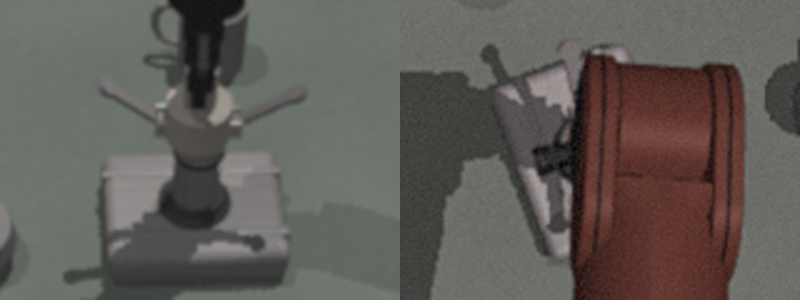

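View pics/wrist6.png

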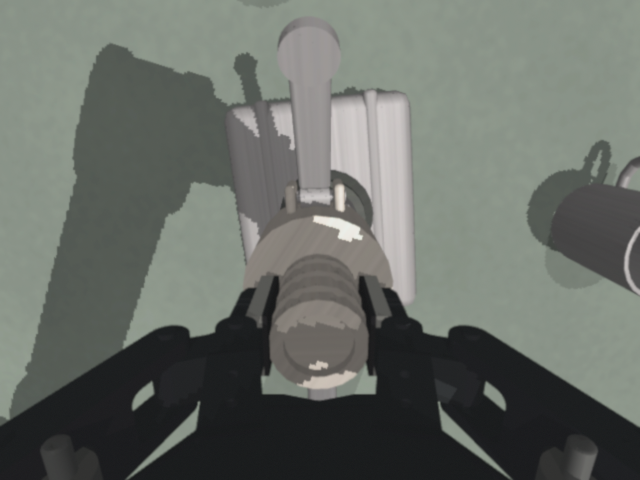

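I'm about 7 mm short in y. I'll correct that and recheck in the side view.

servo_tool:
  commands:
    - [[0,-3,6.5,0,0],[0,0,0,0,0],[0,0,0,0,0]]

```text
clock: 11.95
tcp_pos: [0.5577, -0.1301, 0.2323]
tcp_rot: [-3.111, -0.44, 0.0]
ft_force: [0.6, 0.0, -5.1]
opening: 0.0327
```

Run:
```python
from h import *
o=st()
d=snap('side','side7.png')
for l in ('coupling','tail','roof','neck_axis','tank'): find('side',d,l,k=1)
K=np.array([[d['fx'],0,d['cx']],[0,d['fy'],d['cy']],[0,0,1.]])
P=np.array([[.5543,-.129,z] for z in (.05,.14,.165,.23)])
print(cv2.projectPoints(P,cv2.Rodrigues(np.array(d['R']))[0],np.array(d['t']),K,np.array(d['D'],float))[0].reshape(-1,2).round(1))
a=d['image'][150:250,310:410]
cv2.imwrite('pics/m7.png',cv2.resize(a,None,fx=6,fy=6,interpolation=cv2.INTER_CUBIC))
```

```text
t 11.95 p [ 0.5577 -0.1301  0.2323] F [ 0.6  0.  -5.1] T [0.01 0.   0.  ] op 0.0327
[[ 0.961  0.278 -0.   ]
 [ 0.278 -0.961  0.   ]
 [-0.    -0.    -1.   ]]
side coupling 0.91 [ 0.5529 -0.1281  0.1726] [360. 189.]
side tail 0.72 [ 0.5561 -0.1316  0.235 ] [360. 171.]
side roof 0.61 [ 0.5526 -0.1302  0.2068] [361. 180.]
side neck_axis 0.8 [ 0.5522 -0.1338  0.0529] [358. 218.]
side tank 0.72 [ 0.5593 -0.1296 -0.0024] [354. 231.]
[[356.7 219.8]
 [358.6 197.6]
 [359.1 191.1]
 [360.6 173.2]]
```

View pics/m7.png

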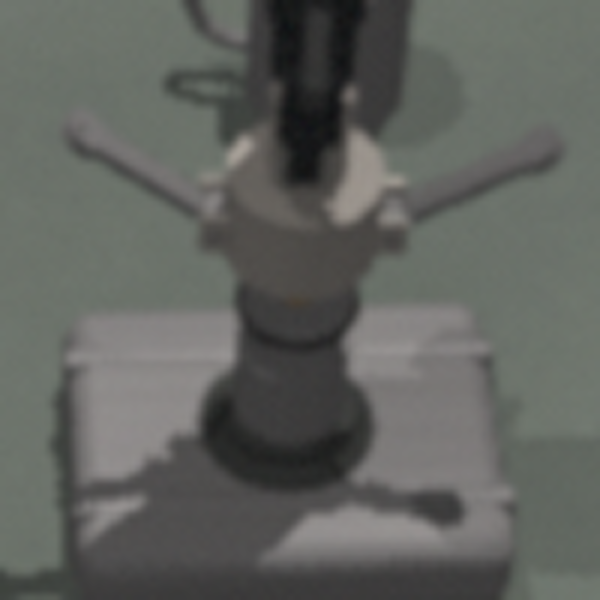

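Side view: cup middle is at crop x≈303 and neck middle at 297. The projected lean of the axis accounts for the difference, so it's centred. I'll descend in steps and watch the force.

servo_tool:
  commands:
    - [[0,0,-1.5,6,0],[0,0,0,6,0],[0,0,0,5,0],[0,0,0,3,0],[0,0,0,2,0],[0,0,0,0,0]]

```text
clock: 12.85
tcp_pos: [0.5572, -0.1282, 0.21]
tcp_rot: [-3.11, -0.442, 0.001]
ft_force: [-0.3, -0.1, -5.6]
opening: 0.0329
```

servo_tool:
  commands:
    - [[0,0,0,2,0],[0,0,0,2,0],[0,0,0,2,0],[0,0,0,0,0]]

```text
clock: 13.25
tcp_pos: [0.5571, -0.1282, 0.204]
tcp_rot: [-3.11, -0.442, 0.001]
ft_force: [0.0, -0.4, -5.4]
opening: 0.0325
```

servo_tool:
  commands:
    - [[0,0,0,2,0],[0,0,0,2,0],[0,0,0,2,0],[0,0,0,0,0]]

```text
clock: 13.65
tcp_pos: [0.5571, -0.1282, 0.1979]
tcp_rot: [-3.11, -0.442, 0.001]
ft_force: [-0.7, 0.1, -5.8]
opening: 0.0326
```

servo_tool:
  commands:
    - [[0,0,0,2,0],[0,0,0,2,0],[0,0,0,0,0]]

```text
clock: 13.95
tcp_pos: [0.5573, -0.1285, 0.1941]
tcp_rot: [3.11, 0.441, -0.0]
ft_force: [0.9, -0.5, -6.4]
opening: 0.0327
```

servo_tool:
  commands:
    - [[0,0,0,1.5,0],[0,0,0,1.5,0],[0,0,0,0,0]]

```text
clock: 14.25
tcp_pos: [0.5574, -0.1287, 0.1914]
tcp_rot: [3.11, 0.441, 0.0]
ft_force: [0.6, -3.5, -3.1]
opening: 0.0328
```

servo_tool:
  commands:
    - [[0,0,0,1.5,0],[0,0,0,1.5,0],[0,0,0,0,0]]

```text
clock: 14.55
tcp_pos: [0.5573, -0.129, 0.1883]
tcp_rot: [3.11, 0.441, 0.0]
ft_force: [0.1, -4.9, -1.3]
opening: 0.0326
```

The flare is touching with about 5 N of sideways force toward -y. I'll ease over before going on.

servo_tool:
  commands:
    - [[0,-0.3,1,0,0],[0,0,0,0,0]]

```text
clock: 14.75
tcp_pos: [0.5573, -0.1292, 0.1882]
tcp_rot: [-3.11, -0.442, 0.0]
ft_force: [-0.1, -3.4, -1.4]
opening: 0.0326
```

servo_tool:
  commands:
    - [[0,0,0,1,0],[0,0,0,1,0],[0,0,0,0,0]]

```text
clock: 15.05
tcp_pos: [0.5572, -0.1293, 0.186]
tcp_rot: [-3.11, -0.442, 0.0]
ft_force: [0.3, -2.9, -3.3]
opening: 0.0326
```

servo_tool:
  commands:
    - [[0,-0.4,1.2,0,0],[0,0,0,1,0],[0,0,0,1,0],[0,0,0,0,0]]

```text
clock: 15.45
tcp_pos: [0.5572, -0.13, 0.184]
tcp_rot: [-3.11, -0.442, 0.001]
ft_force: [-0.6, -0.7, -4.4]
opening: 0.0328
```

servo_tool:
  commands:
    - [[0,0,0,1,0],[0,0,0,1,0],[0,0,0,0,0]]

```text
clock: 15.75
tcp_pos: [0.5572, -0.1304, 0.1821]
tcp_rot: [-3.11, -0.442, 0.0]
ft_force: [0.6, -0.0, -4.4]
opening: 0.0328
```

servo_tool:
  commands:
    - [[0,0,0,1,0],[0,0,0,1,0],[0,0,0,0,0]]

```text
clock: 16.05
tcp_pos: [0.5572, -0.1305, 0.1801]
tcp_rot: [-3.11, -0.442, 0.0]
ft_force: [0.2, 0.5, -3.8]
opening: 0.033
```

servo_tool:
  commands:
    - [[0,0,0,1,0],[0,0,0,1,0],[0,0,0,1,0],[0,0,0,0,0]]

```text
clock: 16.45
tcp_pos: [0.5572, -0.1305, 0.177]
tcp_rot: [-3.11, -0.442, 0.0]
ft_force: [0.8, -0.4, -3.2]
opening: 0.0324
```

servo_tool:
  commands:
    - [[0,0,0,1,0],[0,0,0,1,0],[0,0,0,0,0]]

```text
clock: 16.75
tcp_pos: [0.5572, -0.1305, 0.1751]
tcp_rot: [-3.11, -0.442, 0.0]
ft_force: [0.8, -1.2, -3.2]
opening: 0.0325
```

servo_tool:
  commands:
    - [[0,0,0,1,0],[0,0,0,1,0],[0,0,0,0,0]]

```text
clock: 17.05
tcp_pos: [0.5572, -0.1305, 0.1732]
tcp_rot: [-3.11, -0.442, 0.0]
ft_force: [-0.5, -0.4, -3.1]
opening: 0.0329
```

servo_tool:
  commands:
    - [[0,0,0,1,0],[0,0,0,1,0],[0,0,0,1,0],[0,0,0,0,0]]

```text
clock: 17.45
tcp_pos: [0.5572, -0.1305, 0.1701]
tcp_rot: [-3.11, -0.442, 0.0]
ft_force: [0.3, 0.5, -2.6]
opening: 0.0328
```

servo_tool:
  commands:
    - [[0,0,0,1,0],[0,0,0,1,0],[0,0,0,0,0]]

```text
clock: 17.75
tcp_pos: [0.5572, -0.1305, 0.1681]
tcp_rot: [-3.11, -0.442, 0.0]
ft_force: [-0.2, 0.4, -1.3]
opening: 0.0325
```

Run:
```python
from h import *
o=st()
d=snap('side','side8.png')
for l in ('coupling','tail','roof'): find('side',d,l,k=1)
a=d['image'][150:250,310:410]
cv2.imwrite('pics/m8.png',cv2.resize(a,None,fx=6,fy=6,interpolation=cv2.INTER_CUBIC))
snap('wrist','w8.png')
```

```text
t 17.75 p [ 0.5572 -0.1305  0.1681] F [-0.2  0.4 -1.3] T [-0.03 -0.07 -0.04] op 0.0325
[[ 0.96   0.278 -0.   ]
 [ 0.278 -0.96   0.   ]
 [-0.    -0.    -1.   ]]
side coupling 0.83 [ 0.5532 -0.1288  0.1045] [358. 207.]
side tail 0.61 [ 0.5515 -0.1302  0.1703] [360. 190.]
side roof 0.55 [ 0.5509 -0.13    0.1417] [360. 197.]
```

View pics/m8.png

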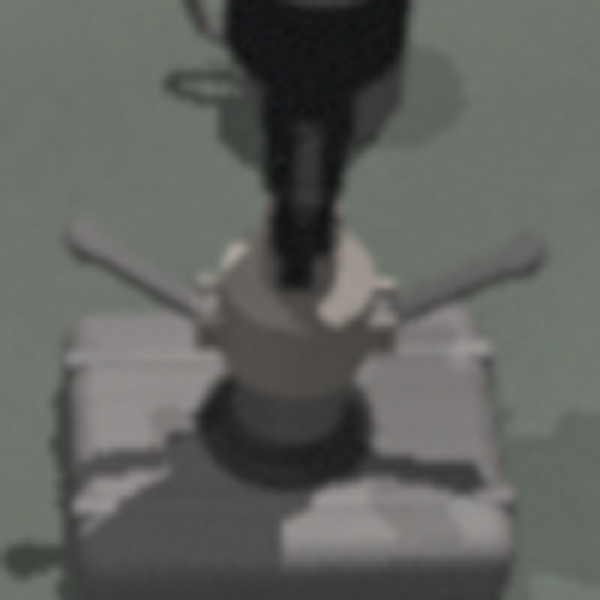

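View pics/w8.png

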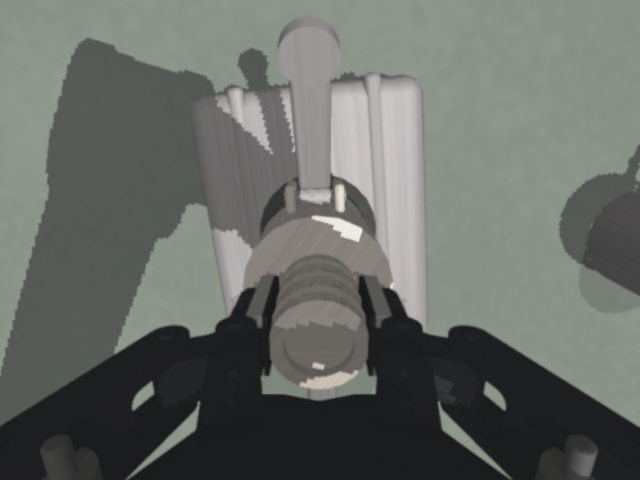

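The cup is well over the neck (crop: mouth at row 395), with no slip in the grip. I'll go on.

servo_tool:
  commands:
    - [[0,0,0,1,0],[0,0,0,1,0],[0,0,0,0,0]]

```text
clock: 18.3
tcp_pos: [0.5573, -0.1305, 0.1662]
tcp_rot: [-3.11, -0.442, 0.0]
ft_force: [0.5, 0.4, -1.2]
opening: 0.0327
```

servo_tool:
  commands:
    - [[0,0,0,1,0],[0,0,0,1,0],[0,0,0,0,0]]

```text
clock: 18.6
tcp_pos: [0.5574, -0.1304, 0.1652]
tcp_rot: [3.11, 0.442, 0.001]
ft_force: [-3.6, 1.3, 6.1]
opening: 0.0328
```

servo_tool:
  commands:
    - [[0,0,0,1,0],[0,0,0,1,0],[0,0,0,0,0]]

```text
clock: 18.9
tcp_pos: [0.5575, -0.1304, 0.1651]
tcp_rot: [3.109, 0.442, 0.001]
ft_force: [-11.6, 2.7, 21.7]
opening: 0.0328
```

It stopped firmly at TCP z = 0.165, with force up to about 27 N net. The mouth is then at ≈0.102, so the roof is at 0.138, which matches the measured neck top of 0.139. It's home, so I'll ease off.

servo_tool:
  commands:
    - [[0,0,0,-1,0],[0,0,0,0,0]]

```text
clock: 19.1
tcp_pos: [0.5574, -0.1304, 0.1652]
tcp_rot: [3.109, 0.442, 0.001]
ft_force: [-7.4, 1.6, 14.2]
opening: 0.0324
```

Run:
```python
from h import *
o=st()
d=snap('wrist','w9.png')
for l in ('coupling','tail','roof','cam_a_tip'): find('wrist',d,l,k=1)
```

```text
t 19.1 p [ 0.5574 -0.1304  0.1652] F [-7.4  1.6 14.2] T [ 0.13  1.6  -0.05] op 0.0324
[[ 0.96   0.278  0.001]
 [ 0.278 -0.96  -0.001]
 [ 0.001  0.001 -1.   ]]
wrist coupling 0.62 [ 0.556  -0.1359  0.0991] [326. 255.]
wrist tail 0.89 [ 0.5538 -0.1329  0.1693] [320. 318.]
wrist roof 0.59 [ 0.6524 -0.0975  0.1684] [300.  22.]
wrist cam_a_tip 0.67 [ 0.6545 -0.1007  0.1665] [312.  20.]
```

View pics/w9.png

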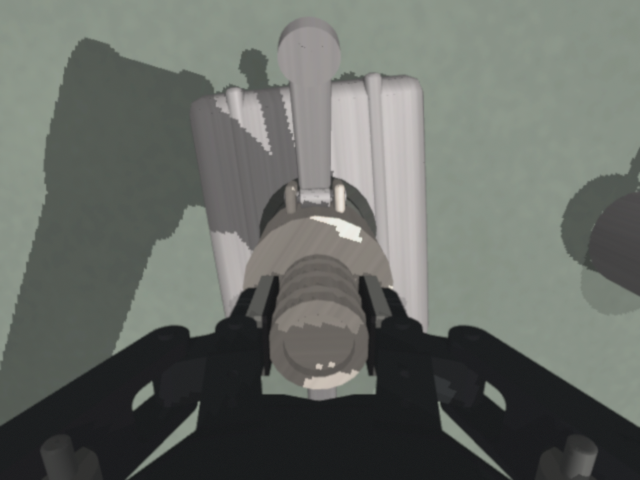

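Still pressing about 19 N net against a solid stop, arms still up (arm tip at 310,50). I'll unload, release, rise, and close the fingers.

servo_tool:
  commands:
    - [[0,0,0,-1,0],[0,0,0,-0.5,0],[0.3,0,0,0,0],[1,0,0,0,0],[1,0,0,0,0],[1,0,0,0,0],[1,0,0,0,0]]

```text
clock: 20.05
tcp_pos: [0.5573, -0.1305, 0.1647]
tcp_rot: [-3.11, -0.442, 0.0]
ft_force: [0.5, -0.5, -0.3]
opening: 0.0853
```

servo_tool:
  commands:
    - [[1,0,0,-10,0],[1,0,0,-20,0],[1,0,0,-20,0],[1,0,0,-20,0],[0.3,0,0,0,0],[0,0,0,0,0],[0,0,0,0,0],[0,0,0,0,0]]

```text
clock: 20.85
tcp_pos: [0.5568, -0.1304, 0.2339]
tcp_rot: [-3.11, -0.442, 0.002]
ft_force: [-0.4, -0.2, 0.8]
opening: 0.0282
```

Run:
```python
from h import *
o=st()
d=snap('wrist','w10.png')
for l in ('coupling','tail','roof','cam_a_tip','cam_b_tip'): find('wrist',d,l,k=1)
d=snap('side','side10.png')
for l in ('coupling','tail','roof','cam_a_tip','cam_b_tip'): find('side',d,l,k=1)
cv2.imwrite('pics/m10.png',cv2.resize(d['image'][150:250,310:410],None,fx=5,fy=5,interpolation=cv2.INTER_CUBIC))
```

```text
t 20.85 p [ 0.5568 -0.1304  0.2339] F [-0.4 -0.2  0.8] T [ 0.    0.03 -0.01] op 0.0282
[[ 0.96   0.278 -0.001]
 [ 0.278 -0.96   0.   ]
 [-0.001 -0.001 -1.   ]]
wrist coupling 0.77 [ 0.5527 -0.1338  0.0979] [320. 227.]
wrist tail 0.71 [ 0.5543 -0.1322  0.1696] [319. 256.]
wrist roof 0.71 [ 0.5565 -0.1335  0.1312] [322. 235.]
wrist cam_a_tip 0.83 [ 0.6559 -0.0971  0.1693] [308.  51.]
wrist cam_b_tip 0.63 [ 0.4567 -0.1607  0.1655] [319. 400.]
side coupling 0.86 [ 0.5539 -0.1294  0.1   ] [358. 208.]
side tail 0.68 [ 0.5531 -0.1298  0.1682] [360. 190.]
side roof 0.64 [ 0.5499 -0.1289  0.1379] [360. 199.]
side cam_a_tip 0.41 [ 0.6479 -0.1009  0.1694] [322. 188.]
side cam_b_tip 0.72 [ 0.4542 -0.1612  0.1658] [399. 192.]
```

View pics/w10.png

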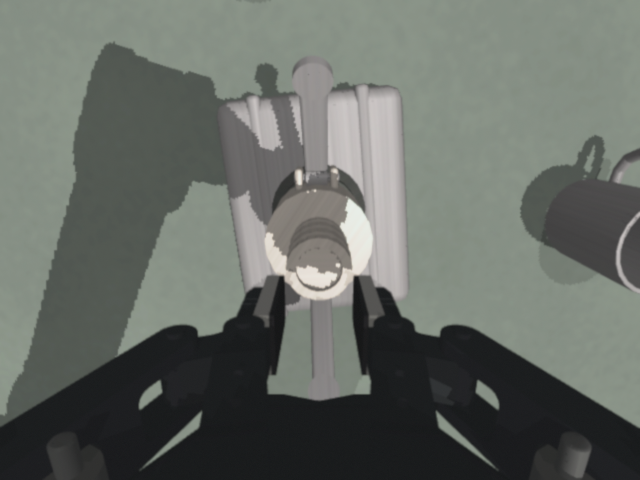

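View pics/m10.png

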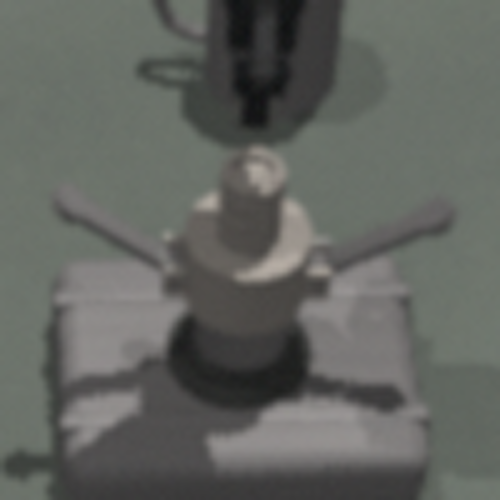

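The coupling sits upright and stays put (side: cup at crop 245,240, arms up both sides). Now over the +x arm.

servo_tool:
  commands:
    - [[0,20,-1,0,0],[0,25,-1,0,0],[0,25,-0.5,0,0],[0,10,0,0,0],[0,0,0,20,0],[0,0,0,15,0],[0,0,0,5,0],[0,0,0,0,0]]

```text
clock: 22.25
tcp_pos: [0.6325, -0.1063, 0.194]
tcp_rot: [-3.11, -0.441, 0.003]
ft_force: [-0.5, 0.7, 0.6]
opening: -0.0002
```

Run:
```python
from h import *
o=st()
d=snap('wrist','w11.png')
d=snap('side','side11.png')
cv2.imwrite('pics/m11.png',cv2.resize(d['image'][150:250,300:400],None,fx=5,fy=5,interpolation=cv2.INTER_CUBIC))
```

```text
t 22.25 p [ 0.6325 -0.1063  0.194 ] F [-0.5  0.7  0.6] T [ 0.01 -0.01 -0.01] op -0.0002
[[ 0.961  0.278 -0.002]
 [ 0.278 -0.961  0.   ]
 [-0.002 -0.001 -1.   ]]
```

View pics/w11.png

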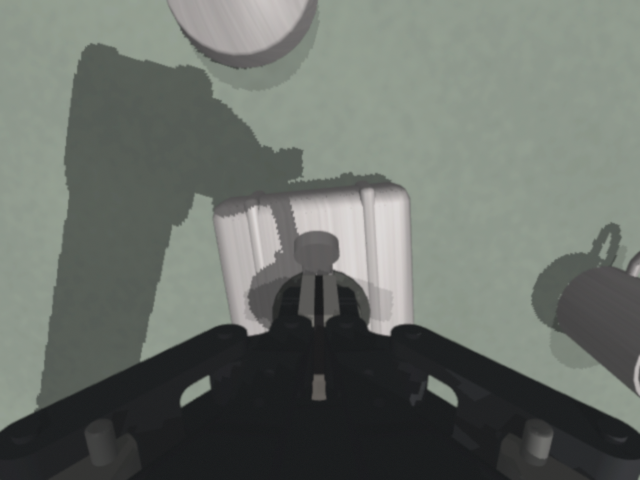

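View pics/m11.png

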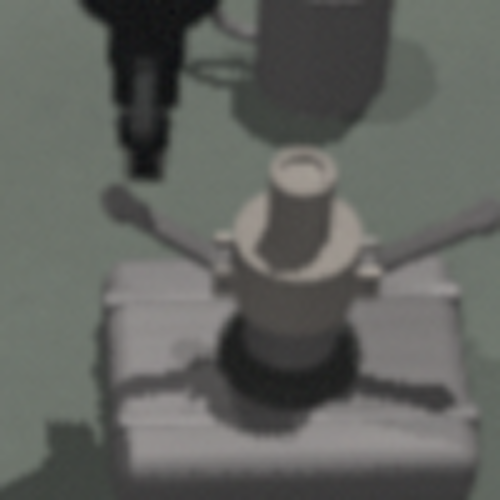

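The closed fingers are centred over the arm (arm end at 317,245, fingers at 319). I'll push down in steps.

servo_tool:
  commands:
    - [[0,0,0,5,0],[0,0,0,5,0],[0,0,0,4,0],[0,0,0,4,0],[0,0,0,3,0],[0,0,0,3,0]]

```text
clock: 22.95
tcp_pos: [0.6335, -0.1058, 0.1707]
tcp_rot: [-3.11, -0.442, -0.0]
ft_force: [0.3, 0.5, 1.6]
opening: -0.0001
```

servo_tool:
  commands:
    - [[0,0,0,3,0],[0,0,0,3,0],[0,0,0,3,0],[0,0,0,3,0]]

```text
clock: 23.35
tcp_pos: [0.6335, -0.1058, 0.1587]
tcp_rot: [3.11, 0.442, 0.0]
ft_force: [0.2, 0.1, 1.5]
opening: 0.0001
```

servo_tool:
  commands:
    - [[0,0,0,3,0],[0,0,0,3,0],[0,0,0,3,0]]

```text
clock: 23.65
tcp_pos: [0.6335, -0.1058, 0.1496]
tcp_rot: [-3.11, -0.442, -0.0]
ft_force: [0.3, 0.8, 1.9]
opening: -0.0
```

servo_tool:
  commands:
    - [[0,0,0,3,0],[0,0,0,3,0]]

```text
clock: 23.85
tcp_pos: [0.6335, -0.1058, 0.1436]
tcp_rot: [-3.11, -0.442, -0.0]
ft_force: [-0.1, 0.1, 1.1]
opening: -0.0001
```

servo_tool:
  commands:
    - [[0,0,0,3,0],[0,0,0,3,0],[0,0,0,2,0]]

```text
clock: 24.15
tcp_pos: [0.6334, -0.1058, 0.1355]
tcp_rot: [-3.11, -0.442, 0.0]
ft_force: [0.7, 0.5, 1.0]
opening: 0.0002
```

servo_tool:
  commands:
    - [[0,0,0,3,0],[0,0,0,3,0],[0,0,0,2,0]]

```text
clock: 24.45
tcp_pos: [0.6335, -0.1058, 0.1276]
tcp_rot: [-3.11, -0.442, -0.0]
ft_force: [0.5, -0.1, 2.2]
opening: -0.0003
```

servo_tool:
  commands:
    - [[0,0,0,2,0],[0,0,0,2,0]]

```text
clock: 24.65
tcp_pos: [0.6335, -0.1058, 0.1237]
tcp_rot: [-3.11, -0.442, -0.0]
ft_force: [-0.1, 0.5, 1.3]
opening: -0.0
```

servo_tool:
  commands:
    - [[0,0,0,2,0],[0,0,0,2,0]]

```text
clock: 24.85
tcp_pos: [0.6331, -0.1059, 0.1196]
tcp_rot: [-3.11, -0.442, 0.001]
ft_force: [0.1, -0.3, 1.9]
opening: 0.0002
```

servo_tool:
  commands:
    - [[0,0,0,2,0],[0,0,0,2,0]]

```text
clock: 25.05
tcp_pos: [0.6333, -0.106, 0.1156]
tcp_rot: [3.11, 0.442, -0.001]
ft_force: [0.9, -0.6, 2.2]
opening: 0.0002
```

servo_tool:
  commands:
    - [[0,0,0,1.5,0],[0,0,0,1.5,0]]

```text
clock: 25.25
tcp_pos: [0.6334, -0.1059, 0.1127]
tcp_rot: [3.11, 0.442, -0.0]
ft_force: [-1.2, 0.5, 2.9]
opening: -0.0001
```

servo_tool:
  commands:
    - [[0,0,0,1,0],[0,0,0,1,0]]

```text
clock: 25.45
tcp_pos: [0.6335, -0.1058, 0.1108]
tcp_rot: [-3.11, -0.442, -0.0]
ft_force: [0.2, 0.1, 2.5]
opening: -0.0
```

Run:
```python
from h import *
o=st()
d=snap('side','side12.png')
for l in ('coupling','tail','cam_a_tip','cam_b_tip'): find('side',d,l,k=1)
cv2.imwrite('pics/m12.png',cv2.resize(d['image'][150:250,300:400],None,fx=5,fy=5,interpolation=cv2.INTER_CUBIC))
```

```text
t 25.45 p [ 0.6335 -0.1058  0.1108] F [0.2 0.1 2.5] T [-0.07  0.06  0.02] op -0.0
[[ 0.96   0.278  0.   ]
 [ 0.278 -0.96   0.   ]
 [ 0.    -0.    -1.   ]]
side coupling 0.77 [ 0.5531 -0.1303  0.1007] [358. 207.]
side tail 0.79 [ 0.5535 -0.1307  0.1693] [360. 190.]
side cam_a_tip 0.69 [ 0.6557 -0.1     0.0808] [319. 211.]
side cam_b_tip 0.44 [ 0.455  -0.1565  0.1704] [399. 192.]
```

View pics/m12.png

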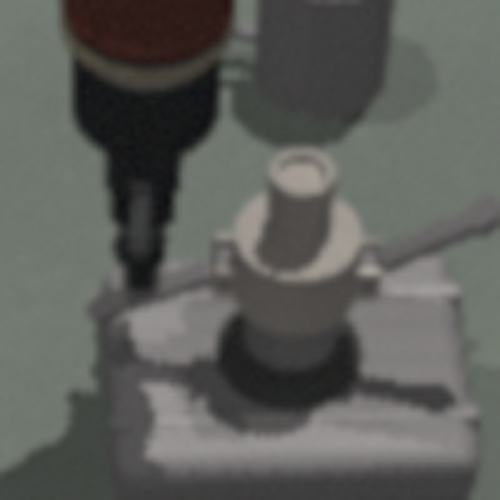

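The arm is swinging down and its tip reads z≈0.081, about 28° below level. I'll go on until the hard stop is felt.

servo_tool:
  commands:
    - [[0,0,0,1,0],[0,0,0,1,0]]

```text
clock: 25.9
tcp_pos: [0.6335, -0.1058, 0.1089]
tcp_rot: [3.11, 0.442, 0.0]
ft_force: [0.3, -0.0, 2.9]
opening: -0.0
```

servo_tool:
  commands:
    - [[0,0,0,1,0],[0,0,0,1,0]]

```text
clock: 26.1
tcp_pos: [0.6336, -0.1058, 0.1069]
tcp_rot: [3.11, 0.442, 0.001]
ft_force: [0.3, -0.2, 2.6]
opening: -0.0003
```

servo_tool:
  commands:
    - [[0,0,0,1,0],[0,0,0,0,0]]

```text
clock: 26.3
tcp_pos: [0.6334, -0.1058, 0.1057]
tcp_rot: [-3.11, -0.442, 0.0]
ft_force: [0.8, 0.4, 3.3]
opening: 0.0
```

servo_tool:
  commands:
    - [[0,0,0,1,0],[0,0,0,1,0]]

```text
clock: 26.5
tcp_pos: [0.6335, -0.1058, 0.1038]
tcp_rot: [-3.11, -0.442, -0.0]
ft_force: [-0.4, 0.1, 2.9]
opening: -0.0002
```

servo_tool:
  commands:
    - [[0,0,0,1,0],[0,0,0,0,0]]

```text
clock: 26.7
tcp_pos: [0.6335, -0.1058, 0.1028]
tcp_rot: [-3.11, -0.442, -0.0]
ft_force: [1.0, 0.3, 3.0]
opening: 0.0001
```

servo_tool:
  commands:
    - [[0,0,0,1,0],[0,0,0,0,0]]

```text
clock: 26.9
tcp_pos: [0.6335, -0.1058, 0.1018]
tcp_rot: [-3.11, -0.442, -0.0]
ft_force: [0.6, 0.3, 2.9]
opening: 0.0003
```

servo_tool:
  commands:
    - [[0,0,0,1,0],[0,0,0,0.5,0],[0,0,0,0,0]]

```text
clock: 27.2
tcp_pos: [0.6334, -0.1058, 0.1002]
tcp_rot: [-3.11, -0.442, 0.0]
ft_force: [0.9, 0.3, 2.9]
opening: -0.0003
```

servo_tool:
  commands:
    - [[0,0,0,1,0],[0,0,0,0,0]]

```text
clock: 27.4
tcp_pos: [0.6334, -0.1058, 0.0992]
tcp_rot: [-3.11, -0.442, 0.0]
ft_force: [0.9, 0.4, 3.5]
opening: 0.0002
```

servo_tool:
  commands:
    - [[0,0,0,1,0],[0,0,0,0,0]]

```text
clock: 27.6
tcp_pos: [0.6334, -0.1058, 0.0982]
tcp_rot: [-3.11, -0.442, 0.0]
ft_force: [1.2, -0.3, 3.3]
opening: -0.0001
```

Run:
```python
from h import *
o=st()
d=snap('side','side13.png')
for l in ('coupling','tail','cam_a_tip','cam_b_tip'): find('side',d,l,k=1)
cv2.imwrite('pics/m13.png',cv2.resize(d['image'][150:250,300:400],None,fx=5,fy=5,interpolation=cv2.INTER_CUBIC))
```

```text
t 27.6 p [ 0.6334 -0.1058  0.0982] F [ 1.2 -0.3  3.3] T [ 0.05 -0.22  0.01] op -0.0001
[[ 0.96   0.278 -0.   ]
 [ 0.278 -0.96   0.   ]
 [ 0.    -0.    -1.   ]]
side coupling 0.97 [ 0.5503 -0.1296  0.1064] [359. 206.]
side tail 0.63 [ 0.5585 -0.1286  0.1709] [358. 189.]
side cam_a_tip 0.54 [ 0.6475 -0.1056  0.0673] [322. 213.]
side cam_b_tip 0.71 [ 0.4628 -0.1573  0.1846] [397. 187.]
```

View pics/m13.png

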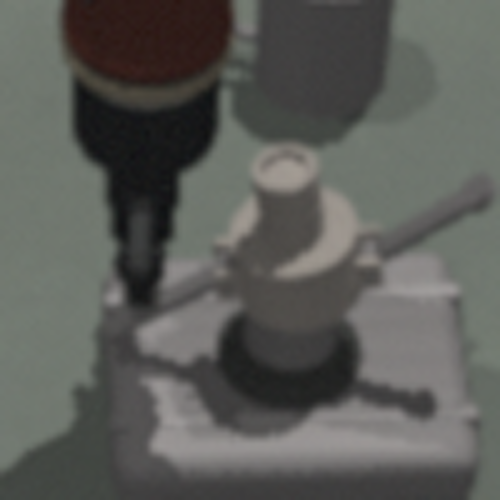

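The coupling is now tipped toward the +x arm: tail top moved from crop (302,165) to (285,165), and the far arm tip rose. The pinpointed tips show arm A was already at its stop (about 29° below level) around z=0.11, so my extra travel at about 3 N only tilted the coupling. I'll back off, then press the coupling level from above.

servo_tool:
  commands:
    - [[0,0,0,-5,0],[0,0,0,-10,0],[0,0,0,-20,0],[0,0,0,-30,0],[0,0,0,-40,0],[0,0,0,-15,0],[0,-30,2,-10,0],[0,-30,0,0,0],[0,-25,0,0,0],[0,0,0,0,0]]

```text
clock: 28.85
tcp_pos: [0.5498, -0.1331, 0.2289]
tcp_rot: [3.109, 0.437, -0.002]
ft_force: [0.7, 0.4, 0.0]
opening: 0.0
```

Run:
```python
from h import *
o=st()
d=snap('side','side14.png')
for l in ('coupling','tail','roof','cam_a_tip','cam_b_tip'): find('side',d,l,k=1)
cv2.imwrite('pics/m14.png',cv2.resize(d['image'][150:250,310:410],None,fx=5,fy=5,interpolation=cv2.INTER_CUBIC))
d=snap('wrist','w14.png')
for l in ('coupling','tail','roof','cam_a_tip','cam_b_tip'): find('wrist',d,l,k=1)
```

```text
t 28.85 p [ 0.5498 -0.1331  0.2289] F [0.7 0.4 0. ] T [ 0.01 -0.01  0.02] op 0.0
[[ 0.961  0.276 -0.001]
 [ 0.276 -0.961 -0.002]
 [-0.001  0.001 -1.   ]]
side coupling 0.61 [ 0.5503 -0.1323  0.1013] [359. 207.]
side tail 0.82 [ 0.5621 -0.1266  0.1716] [356. 189.]
side roof 0.96 [ 0.5505 -0.131   0.1434] [360. 197.]
side cam_a_tip 0.47 [ 0.6495 -0.104   0.07  ] [321. 213.]
side cam_b_tip 0.72 [ 0.4639 -0.1565  0.1811] [396. 188.]
wrist coupling 0.87 [ 0.5522 -0.1349  0.0998] [323. 226.]
wrist cam_a_tip 0.61 [ 0.6507 -0.0972  0.0666] [311.  79.]
```

View pics/m14.png

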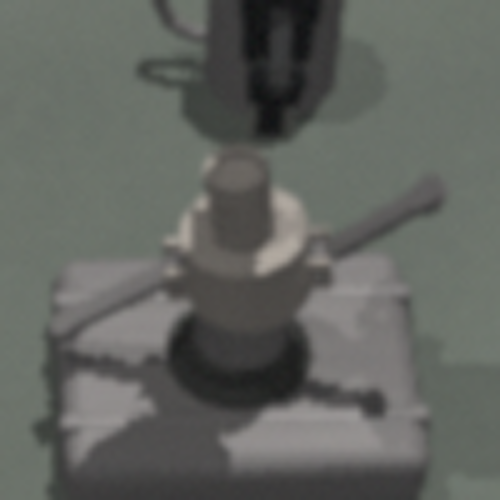

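View pics/w14.png

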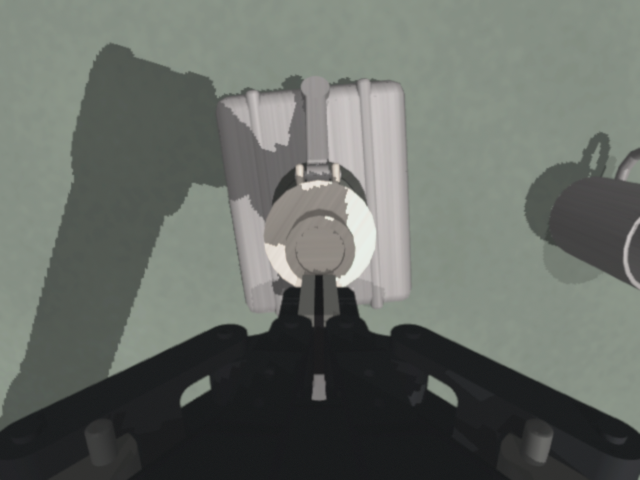

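The coupling still leans about 7°, with arm A down (its tip hangs at crop 65,325) and B up. The fingers are over the tail's far rim, so pressing straight down here should level it.

servo_tool:
  commands:
    - [[0,-1,-1,8,0],[0,0,0,6,0],[0,0,0,4,0],[0,0,0,2,0],[0,0,0,0,0]]

```text
clock: 29.95
tcp_pos: [0.5509, -0.1307, 0.2079]
tcp_rot: [-3.11, -0.442, 0.001]
ft_force: [0.4, 0.1, 0.3]
opening: -0.0
```

servo_tool:
  commands:
    - [[0,0,0,1.5,0],[0,0,0,1.5,0],[0,0,0,0,0]]

```text
clock: 30.25
tcp_pos: [0.5511, -0.1307, 0.2052]
tcp_rot: [-3.11, -0.442, 0.0]
ft_force: [0.3, 0.4, -0.1]
opening: 0.0003
```

servo_tool:
  commands:
    - [[0,0,0,1.5,0],[0,0,0,1.5,0],[0,0,0,0,0]]

```text
clock: 30.55
tcp_pos: [0.5509, -0.1313, 0.2031]
tcp_rot: [3.11, 0.441, -0.0]
ft_force: [-4.7, -1.7, 7.5]
opening: 0.0002
```

servo_tool:
  commands:
    - [[0,0,0,1,0],[0,0,0,1,0],[0,0,0,0,0]]

```text
clock: 30.85
tcp_pos: [0.5511, -0.1317, 0.2026]
tcp_rot: [3.108, 0.44, 0.001]
ft_force: [-8.5, -1.3, 18.9]
opening: 0.0001
```

servo_tool:
  commands:
    - [[0,0,0,1,0],[0,0,0,0,0]]

```text
clock: 31.05
tcp_pos: [0.5512, -0.1319, 0.2025]
tcp_rot: [3.108, 0.44, 0.002]
ft_force: [-11.6, -1.5, 24.6]
opening: -0.0
```

servo_tool:
  commands:
    - [[0,0,0,-1,0],[0,0,0,0,0]]

```text
clock: 31.25
tcp_pos: [0.5511, -0.1317, 0.2026]
tcp_rot: [3.108, 0.44, 0.001]
ft_force: [-9.0, -1.7, 18.4]
opening: -0.0001
```

Run:
```python
from h import *
o=st()
d=snap('side','side15.png')
for l in ('coupling','tail','roof','cam_a_tip','cam_b_tip'): find('side',d,l,k=1)
cv2.imwrite('pics/m15.png',cv2.resize(d['image'][150:250,310:410],None,fx=5,fy=5,interpolation=cv2.INTER_CUBIC))
```

```text
t 31.25 p [ 0.5511 -0.1317  0.2026] F [-9.  -1.7 18.4] T [-0.34  1.98  0.01] op -0.0001
[[ 0.961  0.278  0.001]
 [ 0.278 -0.961 -0.002]
 [ 0.     0.002 -1.   ]]
side coupling 0.68 [ 0.6479 -0.1029  0.0715] [322. 213.]
side tail 0.93 [ 0.5592 -0.1294  0.1715] [358. 189.]
side roof 0.66 [ 0.5525 -0.13    0.1384] [359. 198.]
side cam_a_tip 0.56 [ 0.6495 -0.1025  0.0699] [321. 213.]
```

View pics/m15.png

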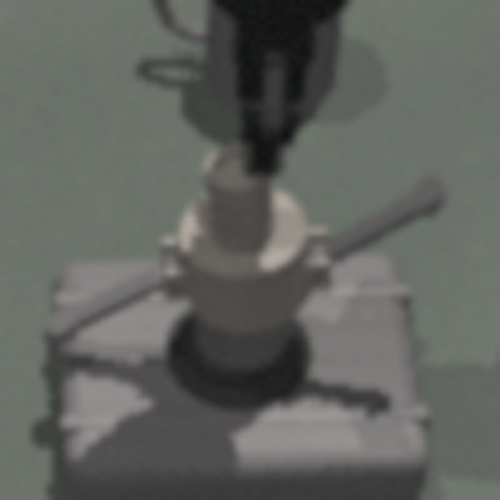

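It didn't level: friction at the fingertip (Fx −9 N) holds the tail against the push. I'll grip the tail lightly instead, draw it sideways to upright, then press it home.

servo_tool:
  commands:
    - [[0,0,0,-10,0],[0.5,0,0,-20,0],[1,6,0,0,0],[1,4,0,0,0],[1,0,0,0,0],[1,0,0,20,0],[1,0,0,20,0],[1,0,0,18,0],[1,0,0,0,0],[1,0,0,0,0]]
  grip_force: 30

```text
clock: 32.55
tcp_pos: [0.5604, -0.1278, 0.172]
tcp_rot: [-3.11, -0.442, 0.002]
ft_force: [0.5, -0.3, 0.6]
opening: 0.0853
```

servo_tool:
  commands:
    - [[0.3,0,0,0,0],[0,0,0,0,0],[0,0,0,0,0],[0,0,0,0,0],[0,0,0,0,0],[0,0,0,0,0]]

```text
clock: 33.15
tcp_pos: [0.5609, -0.1283, 0.173]
tcp_rot: [3.11, 0.441, 0.001]
ft_force: [-1.5, -1.3, 6.1]
opening: 0.0334
```

servo_tool:
  commands:
    - [[0,-1,0,0,0],[0,-1,0,0,0],[0,-1,0,0,0],[0,0,0,0,0]]

```text
clock: 33.55
tcp_pos: [0.5588, -0.1285, 0.1728]
tcp_rot: [3.11, 0.442, 0.004]
ft_force: [4.7, -0.7, 3.2]
opening: 0.0332
```

servo_tool:
  commands:
    - [[0,-1,0,0.5,0],[0,-1,0,0.5,0],[0,-1,0,0.5,0],[0,0,0,0,0]]

```text
clock: 33.95
tcp_pos: [0.5565, -0.1292, 0.1721]
tcp_rot: [3.11, 0.442, 0.006]
ft_force: [5.9, 0.5, 5.9]
opening: 0.033
```

servo_tool:
  commands:
    - [[0,-1,0,0.5,0],[0,-1,0,0.5,0],[0,0,0,0,0]]

```text
clock: 34.25
tcp_pos: [0.5545, -0.1298, 0.1713]
tcp_rot: [3.11, 0.442, 0.006]
ft_force: [4.5, 1.1, 8.4]
opening: 0.0332
```

Run:
```python
from h import *
o=st()
d=snap('side','side16.png')
for l in ('coupling','tail','roof','cam_a_tip','cam_b_tip'): find('side',d,l,k=1)
cv2.imwrite('pics/m16.png',cv2.resize(d['image'][150:250,310:410],None,fx=5,fy=5,interpolation=cv2.INTER_CUBIC))
```

```text
t 34.25 p [ 0.5545 -0.1298  0.1713] F [4.5 1.1 8.4] T [ 0.2  -1.29  0.04] op 0.0332
[[ 0.96   0.279  0.004]
 [ 0.279 -0.96  -0.   ]
 [ 0.004  0.001 -1.   ]]
side coupling 0.72 [ 0.5508 -0.1318  0.1011] [359. 207.]
side tail 0.66 [ 0.5532 -0.1308  0.1687] [360. 190.]
side roof 0.65 [ 0.5494 -0.1261  0.1393] [360. 199.]
side cam_a_tip 0.72 [ 0.6542 -0.1025  0.0777] [320. 211.]
side cam_b_tip 0.55 [ 0.4553 -0.1569  0.1691] [399. 192.]
```

View pics/m16.png

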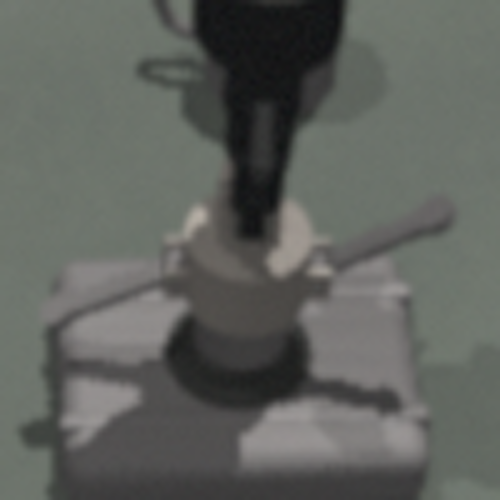

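Nearly upright. Tip heights of 0.078 and 0.169 match a level coupling with arm A fully down. A little more sideways and a firm press.

servo_tool:
  commands:
    - [[0,-1,0,0,0],[0,-0.5,0,1,0],[0,0,0,0,0]]

```text
clock: 34.85
tcp_pos: [0.5535, -0.1301, 0.1709]
tcp_rot: [3.109, 0.442, 0.007]
ft_force: [3.6, 1.2, 11.9]
opening: 0.0328
```

servo_tool:
  commands:
    - [[0,0,0,1,0],[0,0,0,0,0],[0,0,0,0,0]]

```text
clock: 35.15
tcp_pos: [0.5536, -0.1302, 0.1709]
tcp_rot: [3.109, 0.442, 0.008]
ft_force: [-0.6, 1.4, 21.1]
opening: 0.0332
```

servo_tool:
  commands:
    - [[0,0,0,-1.5,0],[0,0,0,0,0],[0.3,0,0,0,0],[1,0,0,0,0],[1,0,0,0,0],[1,0,0,0,0],[1,0,0,0,0]]

```text
clock: 35.85
tcp_pos: [0.551, -0.1306, 0.1688]
tcp_rot: [-3.11, -0.441, 0.002]
ft_force: [-0.3, -0.5, -0.7]
opening: 0.0855
```

servo_tool:
  commands:
    - [[1,0,0,-10,0],[1,0,0,-20,0],[1,0,0,-20,0],[1,0,0,-15,0],[0.3,0,0,0,0],[0,0,0,0,0]]

```text
clock: 36.45
tcp_pos: [0.5515, -0.1306, 0.2342]
tcp_rot: [3.11, 0.442, 0.0]
ft_force: [-0.2, -0.2, 0.2]
opening: 0.059
```

Run:
```python
from h import *
o=st()
d=snap('side','side17.png')
for l in ('coupling','tail','roof','cam_a_tip','cam_b_tip'): find('side',d,l,k=1)
cv2.imwrite('pics/m17.png',cv2.resize(d['image'][150:250,310:410],None,fx=5,fy=5,interpolation=cv2.INTER_CUBIC))
d=snap('wrist','w17.png')
for l in ('coupling','tail','roof','cam_a_tip','cam_b_tip'): find('wrist',d,l,k=1)
```

```text
t 36.45 p [ 0.5515 -0.1306  0.2342] F [-0.2 -0.2  0.2] T [-0.   -0.01  0.01] op 0.059
[[ 0.96   0.278  0.   ]
 [ 0.278 -0.96  -0.   ]
 [ 0.     0.    -1.   ]]
side coupling 0.62 [ 0.5543 -0.1302  0.099 ] [358. 208.]
side tail 0.9 [ 0.5538 -0.1292  0.1708] [359. 190.]
side roof 0.68 [ 0.5491 -0.129   0.139 ] [360. 198.]
side cam_a_tip 0.7 [0.5287 0.4315 0.0021] [293. 415.]
side cam_b_tip 0.61 [ 0.551  -0.1308  0.1711] [361. 189.]
wrist coupling 0.96 [ 0.554  -0.1323  0.0982] [321. 218.]
wrist tail 0.94 [ 0.5541 -0.129   0.167 ] [316. 245.]
wrist roof 0.58 [ 0.5556 -0.1309  0.1364] [320. 229.]
wrist cam_a_tip 0.98 [ 0.6595 -0.0954  0.0796] [313.  62.]
wrist cam_b_tip 0.96 [ 0.4511 -0.1615  0.1614] [320. 397.]
```

View pics/m17.png

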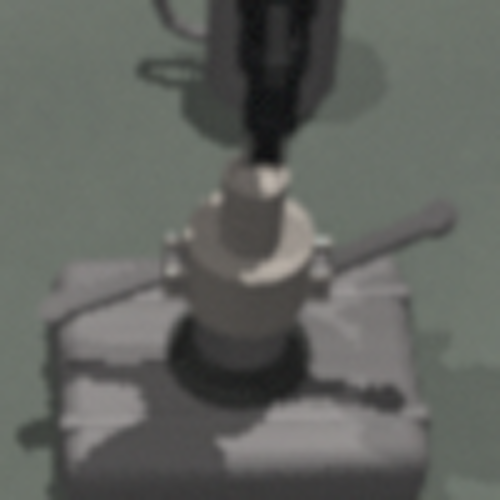

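View pics/w17.png

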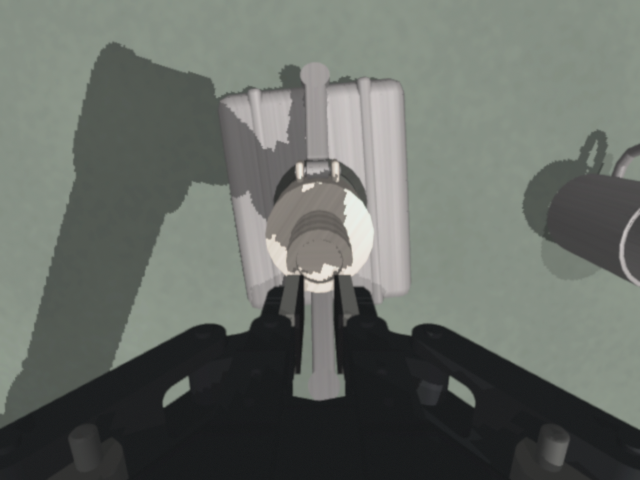

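Upright again (tail directly above cup at crop 252). Arm A is down and arm B still up. Now to arm B.

servo_tool:
  commands:
    - [[0,-20,1,0,0],[0,-25,1,0,0],[0,-25,0.5,0,0],[0,-10,0,0,0],[0,0,0,20,0],[0,0,0,15,0],[0,0,0,5,0],[0,0,0,0,0]]

```text
clock: 37.85
tcp_pos: [0.4754, -0.1549, 0.1939]
tcp_rot: [-3.11, -0.442, 0.001]
ft_force: [0.3, -0.5, -0.3]
opening: 0.0004
```

Run:
```python
from h import *
o=st()
d=snap('side','side18.png')
for l in ('cam_b_tip','tail'): find('side',d,l,k=1)
cv2.imwrite('pics/m18.png',cv2.resize(d['image'][150:250,320:420],None,fx=5,fy=5,interpolation=cv2.INTER_CUBIC))
```

```text
t 37.85 p [ 0.4754 -0.1549  0.1939] F [ 0.3 -0.5 -0.3] T [-0.02 -0.   -0.  ] op 0.0004
[[ 0.96   0.279 -0.001]
 [ 0.279 -0.96   0.001]
 [-0.001 -0.001 -1.   ]]
side cam_b_tip 0.61 [ 0.4519 -0.1581  0.1651] [400. 193.]
side tail 0.97 [ 0.553  -0.1321  0.1686] [360. 189.]
```

View pics/m18.png

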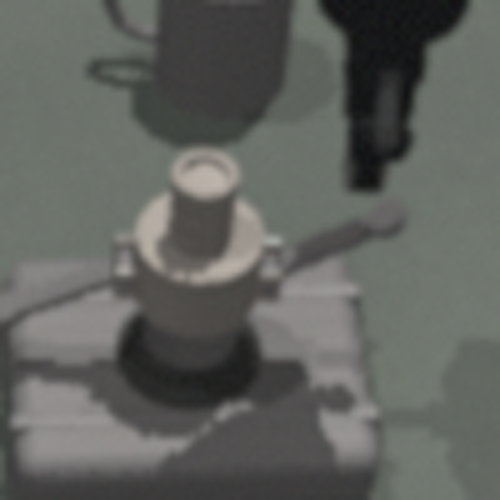

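The fingertips (365,185) are above arm B near its outer end (390,215). I'll press down.

servo_tool:
  commands:
    - [[0,0,0,5,0],[0,0,0,5,0],[0,0,0,4,0],[0,0,0,4,0],[0,0,0,4,0],[0,0,0,4,0]]

```text
clock: 38.6
tcp_pos: [0.4754, -0.1552, 0.168]
tcp_rot: [-3.11, -0.442, 0.0]
ft_force: [-0.5, -0.6, 0.8]
opening: 0.0004
```

servo_tool:
  commands:
    - [[0,0,0,4,0],[0,0,0,4,0],[0,0,0,4,0],[0,0,0,4,0]]

```text
clock: 39.0
tcp_pos: [0.4755, -0.1553, 0.1521]
tcp_rot: [3.11, 0.442, 0.0]
ft_force: [-0.2, 0.2, 1.3]
opening: 0.0005
```

servo_tool:
  commands:
    - [[0,0,0,4,0],[0,0,0,4,0],[0,0,0,3,0]]

```text
clock: 39.3
tcp_pos: [0.4753, -0.1553, 0.1409]
tcp_rot: [-3.11, -0.442, 0.001]
ft_force: [0.1, 0.1, 1.8]
opening: -0.0001
```

servo_tool:
  commands:
    - [[0,0,0,3,0],[0,0,0,3,0],[0,0,0,3,0]]

```text
clock: 39.6
tcp_pos: [0.4754, -0.1553, 0.1321]
tcp_rot: [-3.11, -0.442, 0.0]
ft_force: [-1.6, -0.4, 2.2]
opening: -0.0
```

servo_tool:
  commands:
    - [[0,0,0,3,0],[0,0,0,3,0]]

```text
clock: 39.8
tcp_pos: [0.4753, -0.1553, 0.1261]
tcp_rot: [-3.11, -0.442, 0.0]
ft_force: [-1.2, 0.9, 2.0]
opening: -0.0001
```

servo_tool:
  commands:
    - [[0,0,0,2,0],[0,0,0,2,0]]

```text
clock: 40.0
tcp_pos: [0.4755, -0.1553, 0.1222]
tcp_rot: [-3.11, -0.442, -0.0]
ft_force: [-1.4, -0.9, 2.3]
opening: 0.0001
```

servo_tool:
  commands:
    - [[0,0,0,2,0],[0,0,0,2,0]]

```text
clock: 40.2
tcp_pos: [0.4759, -0.1551, 0.1184]
tcp_rot: [3.11, 0.442, 0.001]
ft_force: [0.3, -0.0, 1.8]
opening: -0.0001
```

servo_tool:
  commands:
    - [[0,0,0,2,0],[0,0,0,1.5,0]]

```text
clock: 40.4
tcp_pos: [0.4755, -0.1552, 0.1147]
tcp_rot: [-3.11, -0.442, -0.0]
ft_force: [0.3, -0.2, 1.5]
opening: -0.0
```

servo_tool:
  commands:
    - [[0,0,0,1,0],[0,0,0,1,0],[0,0,0,0,0]]

```text
clock: 40.7
tcp_pos: [0.4753, -0.1553, 0.1127]
tcp_rot: [-3.11, -0.442, 0.0]
ft_force: [0.1, -0.2, 0.6]
opening: 0.0001
```

servo_tool:
  commands:
    - [[0,0,0,1,0],[0,0,0,0,0]]

```text
clock: 40.9
tcp_pos: [0.4754, -0.1553, 0.1117]
tcp_rot: [-3.11, -0.442, 0.0]
ft_force: [-1.1, 1.2, 2.1]
opening: -0.0001
```

Run:
```python
from h import *
o=st()
d=snap('side','side19.png')
for l in ('coupling','tail','cam_a_tip','cam_b_tip'): find('side',d,l,k=2)
cv2.imwrite('pics/m19.png',cv2.resize(d['image'][150:250,310:410],None,fx=5,fy=5,interpolation=cv2.INTER_CUBIC))
```

```text
t 40.9 p [ 0.4754 -0.1553  0.1117] F [-1.1  1.2  2.1] T [-0.06 -0.03 -0.04] op -0.0001
[[ 0.96   0.278 -0.   ]
 [ 0.278 -0.96   0.   ]
 [-0.    -0.    -1.   ]]
side coupling 0.69 [ 0.5551 -0.1306  0.1008] [358. 207.]
side coupling 0.63 [ 0.6544 -0.1024  0.0787] [320. 211.]
side tail 0.95 [ 0.5543 -0.13    0.1743] [359. 188.]
side cam_a_tip 0.55 [ 0.6567 -0.1038  0.078 ] [319. 210.]
side cam_b_tip 0.41 [ 0.4501 -0.1578  0.0817] [397. 214.]
```

View pics/m19.png

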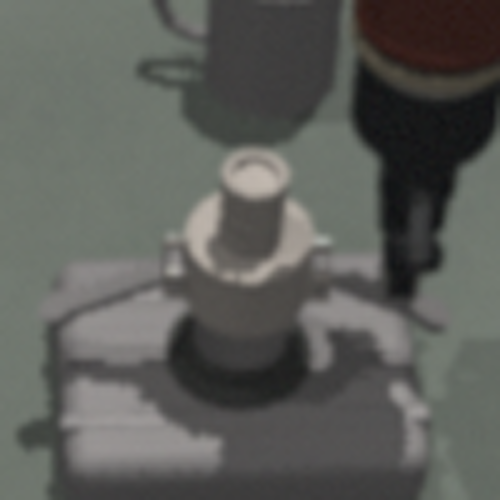

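Upright so far, with arm B nearly down (tip z≈0.082). A little further in small steps, up to the stop.

servo_tool:
  commands:
    - [[0,0,0,1,0],[0,0,0,0,0]]

```text
clock: 41.35
tcp_pos: [0.4755, -0.1553, 0.1108]
tcp_rot: [-3.11, -0.442, -0.0]
ft_force: [0.1, -0.4, 1.0]
opening: 0.0002
```

servo_tool:
  commands:
    - [[0,0,0,1,0],[0,0,0,0,0]]

```text
clock: 41.55
tcp_pos: [0.4754, -0.1553, 0.1097]
tcp_rot: [-3.11, -0.442, 0.0]
ft_force: [-0.3, -0.1, 2.1]
opening: 0.0001
```

servo_tool:
  commands:
    - [[0,0,0,1,0],[0,0,0,0,0]]

```text
clock: 41.75
tcp_pos: [0.4757, -0.1552, 0.109]
tcp_rot: [3.11, 0.442, 0.001]
ft_force: [-0.6, 0.3, 4.6]
opening: 0.0
```

Run:
```python
from h import *
o=st()
d=snap('side','side20.png')
for l in ('coupling','tail','cam_a_tip','cam_b_tip'): find('side',d,l,k=1)
cv2.imwrite('pics/m20.png',cv2.resize(d['image'][150:250,310:410],None,fx=5,fy=5,interpolation=cv2.INTER_CUBIC))
```

```text
t 41.75 p [ 0.4757 -0.1552  0.109 ] F [-0.6  0.3  4.6] T [ 0.06  0.02 -0.02] op 0.0
[[ 0.96   0.279  0.   ]
 [ 0.279 -0.96  -0.   ]
 [ 0.     0.    -1.   ]]
side coupling 0.88 [ 0.5567 -0.1275  0.0984] [357. 208.]
side tail 0.79 [ 0.5516 -0.1266  0.1673] [360. 191.]
side cam_a_tip 0.58 [ 0.6569 -0.1002  0.0785] [318. 211.]
side cam_b_tip 0.52 [ 0.4485 -0.1603  0.0782] [398. 215.]
```

View pics/m20.png

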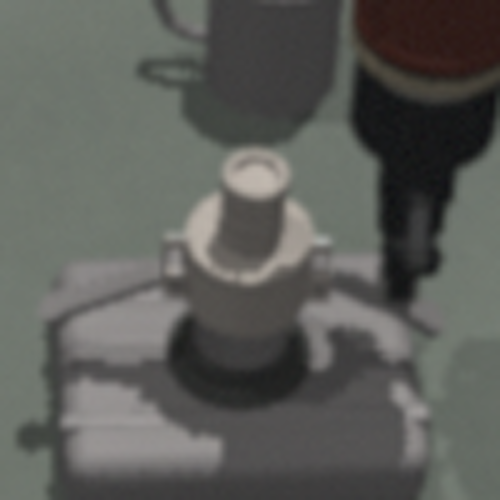

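Arm tips now read equal (0.078), and the force is starting to climb. One last small press to confirm the stop.

servo_tool:
  commands:
    - [[0,0,0,0.7,0],[0,0,0,0,0]]

```text
clock: 42.2
tcp_pos: [0.4757, -0.1553, 0.1084]
tcp_rot: [3.11, 0.442, 0.001]
ft_force: [0.6, 0.8, 5.4]
opening: 0.0002
```

servo_tool:
  commands:
    - [[0,0,0,0.5,0],[0,0,0,0,0]]

```text
clock: 42.4
tcp_pos: [0.4758, -0.1553, 0.108]
tcp_rot: [3.11, 0.442, 0.001]
ft_force: [-0.6, 1.3, 6.1]
opening: 0.0
```

servo_tool:
  commands:
    - [[0,0,0,-5,0],[0,0,0,-15,0],[0,0,0,-30,0],[0,0,0,-40,0],[0,0,0,-40,0],[0,-20,0,-10,0],[0,0,0,0,0]]

```text
clock: 43.1
tcp_pos: [0.4555, -0.1619, 0.2496]
tcp_rot: [3.109, 0.439, 0.003]
ft_force: [0.2, 0.4, 0.1]
opening: -0.0001
```

Run:
```python
from h import *
o=st()
d=snap('side','side21.png')
for l in ('coupling','tail','roof','cam_a_tip','cam_b_tip'): find('side',d,l,k=1)
cv2.imwrite('pics/m21.png',cv2.resize(d['image'][150:250,310:410],None,fx=5,fy=5,interpolation=cv2.INTER_CUBIC))
d=snap('wrist','w21.png')
for l in ('coupling','tail','roof','cam_a_tip','cam_b_tip'): find('wrist',d,l,k=1)
```

```text
t 43.1 p [ 0.4555 -0.1619  0.2496] F [0.2 0.4 0.1] T [-0.01  0.06  0.01] op -0.0001
[[ 0.961  0.277  0.002]
 [ 0.277 -0.961 -0.002]
 [ 0.001  0.002 -1.   ]]
side coupling 0.92 [ 0.554  -0.1315  0.0988] [358. 207.]
side tail 0.68 [ 0.5531 -0.1286  0.1735] [360. 189.]
side roof 0.75 [ 0.5508 -0.1277  0.139 ] [360. 199.]
side cam_a_tip 0.69 [ 0.6531 -0.1024  0.0787] [320. 211.]
side cam_b_tip 0.7 [ 0.4513 -0.1598  0.0792] [397. 214.]
wrist coupling 0.56 [ 0.5533 -0.1312  0.0961] [317.  79.]
wrist tail 0.56 [ 0.5541 -0.1311  0.1688] [316.  60.]
wrist cam_b_tip 0.85 [ 0.4509 -0.1621  0.075 ] [318. 217.]
```

View pics/m21.png

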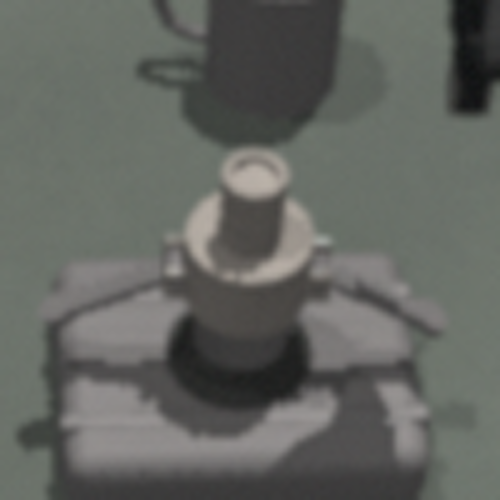

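View pics/w21.png

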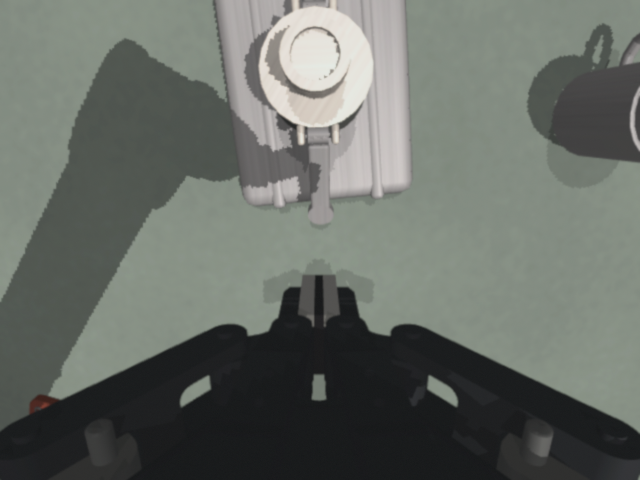

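All checks agree: the coupling is upright and home, both arm tips are at z≈0.079 (fully down), and the gripper is clear. I'll hand it in.

Run:
```python
from h import *
print(hand_in())
```

```text
the job is handed in; nothing more can be done
None
```

The coupling is fully home on the neck, both cam arms are down, and the job is handed in at about 43 s. No verdict was reported.

- **Seating:** I gripped the hose tail, centred the coupling and pushed it down to a hard stop. The stop put the bore's end at z≈0.138, matching the neck top I had measured at about 0.139. The peak push was about 27 N net, under the 30 N damage mark but above the 15 N you gave as enough. The poppet can't be seen, so "fully home" rests on that height match and the feel of the stop.
- **Arm A (+x):** It went down with about 3 N. I kept pushing past its stop because the force barely rose, and that tipped the coupling about 7°. Pressing on the tail top (up to about 25 N) did not level it. I then regripped the tail, drew it upright and pressed it home again (about 21 N).
- **Arm B (-x):** It went down to its stop at about 6 N, and the coupling stayed upright.

**Last checks:**
- The side view shows the tail directly above the cup.
- The coupling is within about 2 mm of the neck axis.
- Both arm tips are at z≈0.079, which is 30° below level. I did not press arm A again after levelling, so its position rests on that picture.
- The gripper is clear of everything. The arm was never taken near the other metalware, but I took no final measurement of those pieces.

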